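Clamp up a deck panel and put it to dry

TASK

Glue-up of a model's deck: loosen the clamp knob on the gluing board, slide the jaw open and lay every loose brown plank flat on the bed between fence and jaw, lengthwise along the fence and centred on the board. Then slide the jaw up so that fence, planks and jaw all touch with no gaps and the plank ends are even, turn the knob fully tight, and only then slide the whole board, without lifting it, until it lies inside the blue taped drying place. Leave the jars, glue, cup and truck model where they are.

Things in the scene. Friction and masses are not known exactly. Their poses are not given: they have to be found in the camera images.
- plank1_mid (a point): one of the loose wooden deck planks, 120 x 20 x 12 mm (point x along its length, y across its width, z its thickness), 30 g, brown with two dark pin dots; it lies flat on the table at the start, either end may face either way. The point is its centre, 6 mm above what it lies on. Between three and five planks are there; an absent one reads None
- plank2_mid (a point): one of the loose wooden deck planks, 120 x 20 x 12 mm (point x along its length, y across its width, z its thickness), 30 g, brown with two dark pin dots; it lies flat on the table at the start, either end may face either way. The point is its centre, 6 mm above what it lies on. Between three and five planks are there; an absent one reads None
- plank3_mid (a point): one of the loose wooden deck planks, 120 x 20 x 12 mm (point x along its length, y across its width, z its thickness), 30 g, brown with two dark pin dots; it lies flat on the table at the start, either end may face either way. The point is its centre, 6 mm above what it lies on. Between three and five planks are there; an absent one reads None
- plank4_mid (a point): one of the loose wooden deck planks, 120 x 20 x 12 mm (point x along its length, y across its width, z its thickness), 30 g, brown with two dark pin dots; it lies flat on the table at the start, either end may face either way. The point is its centre, 6 mm above what it lies on. Between three and five planks are there; an absent one reads None
- plank5_mid (a point): one of the loose wooden deck planks, 120 x 20 x 12 mm (point x along its length, y across its width, z its thickness), 30 g, brown with two dark pin dots; it lies flat on the table at the start, either end may face either way. The point is its centre, 6 mm above what it lies on. Between three and five planks are there; an absent one reads None
- board: gluing board that lies loose on the table: a plywood bed 150 mm (x) by 305 mm (y) by 12 mm thick, origin at the centre of its underside; with jaw and knob it weighs about 0.9 kg and drags along the table with some 4 to 10 N. A dark fixed fence (140 mm along x, 18 mm thick, its top 48 mm above the table) crosses its -y end, and an equally long sliding jaw runs along y on the bed. Fixed kit boxes up to 75 mm high stand on the table beyond it, from about x = 0.82 m
- board_mid (a point): middle of the board's upper face, 12 mm above the table; x along the fence (and along clamped planks), y from the fence towards the jaw
- fence_face (a point): foot of the fence's inner face, at the middle of its length, on the bed's upper face; board axes: +y points to the jaw, x along the fence. Clamped planks lie with their length along x, so the first plank's centre is then at y = 10 mm, the next at 30 mm, and so on, all at x = 0
- fence_top (a point): middle of the fence's top face, 48 mm above the table, 143.5 mm from the board's middle; the fence is 18 mm thick along y and stands 36 mm above the bed, so it can be gripped across from above to drag the board
- jaw_face (a point): foot of the jaw's inner face (the face that looks to the fence), at the middle of its length, board axes. The jaw is 30 mm thick behind this face, 140 mm long, its top 42.5 mm above the table
- jaw (a joint): gap between fence and jaw in m: 0 (jaw against the fence) to 0.252. With the clamp free the jaw slides with 1 to 2 N; with the clamp tight it holds against about 25 N
- knob (a joint): angle of the clamp knob on the jaw, in rad: 0 is tight (the clamp starts there), growing as it is turned anticlockwise seen from above, to the stop at 1.6. The clamp bites harder the nearer to 0 (25 N of hold at 0, half that at 0.6) and the jaw slides freely above 1.1. It turns with about 0.2 N m and stays where it is left
- knob_grip (a point): centre of the orange bar-shaped knob on top of the jaw, 61 mm above the table: bar 50 mm long (point x), 14 mm thick (point y), 20 mm high, from 51 to 71 mm above the table. When tight the bar points 0.7 rad clockwise of the board's x axis (seen from above), and it turns with the joint. The point lies midway in the jaw's 30 mm thickness, on the board's centre line
- dry_mid (a point): centre, on the table, of the drying place: a rectangle of blue tape, 190 mm (x) by 345 mm (y) inside, flat on the table; it lies about 0.33 m to the left or right of where the board starts, which is a sheet of white paper
- paint_jar: red paint jar, 34 mm across, 42 mm high, standing among the planks; a bystander, origin at the centre of its underside
- truck: half-built wooden truck model, 130 x 65 x 72 mm; a bystander, origin at the centre of its underside
- glue: glue bottle, white with orange cap, 52 mm across, 150 mm high; a bystander, origin at the centre of its underside
- cup: paper cup, white, 76 mm across, 90 mm high; a bystander, origin at the centre of its underside
- jar_green: green paint jar, 34 mm across, 42 mm high; a bystander, origin at the centre of its underside
- jar_yellow: yellow paint jar, 34 mm across, 42 mm high; a bystander, origin at the centre of its underside
Mind the look-alikes: they are no part of the job. Leave any purple or red look-alike of the part that bears plank5_mid alone.

How it is judged:
On the way, in this order (a step that is already met when the one before it is completed fails the run):
1. the clamp is freed and the jaw slid open beyond where it stood (value of joint knob above 1 rad and value of joint jaw above 0.1 m), for 0.1 s.
2. every plank lies flat on the bed between fence and jaw (z of plank1_mid in the frame of fence_face between 0.002 and 0.01 m and x of plank1_mid in the frame of fence_face between -0.025 and 0.025 m and y of each of plank1_mid, plank2_mid, plank3_mid, plank4_mid, plank5_mid in the frame of fence_face above 0.008 m and y of each of plank1_mid, plank2_mid, plank3_mid, plank4_mid, plank5_mid in the frame of jaw_face below -0.008 m and angle between the x axis of each of plank1_mid, plank2_mid, plank3_mid, plank4_mid, plank5_mid and the x axis of fence_face, either way round below 0.5 rad and z of plank2_mid in the frame of fence_face between 0.002 and 0.01 m and x of plank2_mid in the frame of fence_face between -0.025 and 0.025 m and z of plank3_mid in the frame of fence_face between 0.002 and 0.01 m and x of plank3_mid in the frame of fence_face between -0.025 and 0.025 m and z of plank4_mid in the frame of fence_face between 0.002 and 0.01 m and x of plank4_mid in the frame of fence_face between -0.025 and 0.025 m and z of plank5_mid in the frame of fence_face between 0.002 and 0.01 m and x of plank5_mid in the frame of fence_face between -0.025 and 0.025 m), for 0.2 s.
3. jaw closed on the planks, no gaps, knob tight ((y of plank1_mid in the frame of fence_face between 0.0065 and 0.0135 m or y of plank1_mid in the frame of fence_face between 0.0265 and 0.0335 m or y of plank1_mid in the frame of fence_face between 0.0465 and 0.0535 m or y of plank1_mid in the frame of fence_face between 0.0665 and 0.0735 m or y of plank1_mid in the frame of fence_face between 0.0865 and 0.0935 m) and z of plank1_mid in the frame of fence_face between 0.003 and 0.009 m and x of plank1_mid in the frame of fence_face between -0.012 and 0.012 m and angle between the x axis of each of plank1_mid, plank2_mid, plank3_mid, plank4_mid, plank5_mid and the x axis of fence_face, either way round below 0.08 rad and (y of plank2_mid in the frame of fence_face between 0.0065 and 0.0135 m or y of plank2_mid in the frame of fence_face between 0.0265 and 0.0335 m or y of plank2_mid in the frame of fence_face between 0.0465 and 0.0535 m or y of plank2_mid in the frame of fence_face between 0.0665 and 0.0735 m or y of plank2_mid in the frame of fence_face between 0.0865 and 0.0935 m) and z of plank2_mid in the frame of fence_face between 0.003 and 0.009 m and x of plank2_mid in the frame of fence_face between -0.012 and 0.012 m and (y of plank3_mid in the frame of fence_face between 0.0065 and 0.0135 m or y of plank3_mid in the frame of fence_face between 0.0265 and 0.0335 m or y of plank3_mid in the frame of fence_face between 0.0465 and 0.0535 m or y of plank3_mid in the frame of fence_face between 0.0665 and 0.0735 m or y of plank3_mid in the frame of fence_face between 0.0865 and 0.0935 m) and z of plank3_mid in the frame of fence_face between 0.003 and 0.009 m and x of plank3_mid in the frame of fence_face between -0.012 and 0.012 m and (y of plank4_mid in the frame of fence_face between 0.0065 and 0.0135 m or y of plank4_mid in the frame of fence_face between 0.0265 and 0.0335 m or y of plank4_mid in the frame of fence_face between 0.0465 and 0.0535 m or y of plank4_mid in the frame of fence_face between 0.0665 and 0.0735 m or y of plank4_mid in the frame of fence_face between 0.0865 and 0.0935 m) and z of plank4_mid in the frame of fence_face between 0.003 and 0.009 m and x of plank4_mid in the frame of fence_face between -0.012 and 0.012 m and (y of plank5_mid in the frame of fence_face between 0.0065 and 0.0135 m or y of plank5_mid in the frame of fence_face between 0.0265 and 0.0335 m or y of plank5_mid in the frame of fence_face between 0.0465 and 0.0535 m or y of plank5_mid in the frame of fence_face between 0.0665 and 0.0735 m or y of plank5_mid in the frame of fence_face between 0.0865 and 0.0935 m) and z of plank5_mid in the frame of fence_face between 0.003 and 0.009 m and x of plank5_mid in the frame of fence_face between -0.012 and 0.012 m and (y of plank1_mid in the frame of fence_face between 0.0065 and 0.0135 m or y of plank2_mid in the frame of fence_face between 0.0065 and 0.0135 m or y of plank3_mid in the frame of fence_face between 0.0065 and 0.0135 m or y of plank4_mid in the frame of fence_face between 0.0065 and 0.0135 m or y of plank5_mid in the frame of fence_face between 0.0065 and 0.0135 m) and (y of plank1_mid in the frame of fence_face between 0.0265 and 0.0335 m or y of plank2_mid in the frame of fence_face between 0.0265 and 0.0335 m or y of plank3_mid in the frame of fence_face between 0.0265 and 0.0335 m or y of plank4_mid in the frame of fence_face between 0.0265 and 0.0335 m or y of plank5_mid in the frame of fence_face between 0.0265 and 0.0335 m) and (y of plank1_mid in the frame of fence_face between 0.0465 and 0.0535 m or y of plank2_mid in the frame of fence_face between 0.0465 and 0.0535 m or y of plank3_mid in the frame of fence_face between 0.0465 and 0.0535 m or y of plank4_mid in the frame of fence_face between 0.0465 and 0.0535 m or y of plank5_mid in the frame of fence_face between 0.0465 and 0.0535 m) and (y of each of plank1_mid, plank2_mid, plank3_mid, plank4_mid, plank5_mid in the frame of fence_face below 0.06 m or y of plank1_mid in the frame of fence_face between 0.0665 and 0.0735 m or y of plank2_mid in the frame of fence_face between 0.0665 and 0.0735 m or y of plank3_mid in the frame of fence_face between 0.0665 and 0.0735 m or y of plank4_mid in the frame of fence_face between 0.0665 and 0.0735 m or y of plank5_mid in the frame of fence_face between 0.0665 and 0.0735 m) and y of any of plank1_mid, plank2_mid, plank3_mid, plank4_mid, plank5_mid in the frame of jaw_face above -0.0125 m and value of joint knob below 0.3 rad), for 0.2 s.
4. the board lies inside the blue tape (x of board_mid in the frame of dry_mid between -0.023 and 0.023 m and y of board_mid in the frame of dry_mid between -0.023 and 0.023 m and angle between the y axis of board_mid and the y axis of dry_mid, either way round below 0.15 rad), for 0.2 s.
At the end, for the whole second after the job is handed in: Planks flat side by side at the fence (3.5 mm of gap-free places, 12 mm of centre, 0.08 rad parallel), jaw within 2.5 mm of the last, knob below 0.3 rad; board flat, its middle within 23 mm of the drying place's along each side, turned under 0.15 rad; all at rest (all of step 3 and all of step 4 and angle between board_mid's own z axis and vertical below 0.04 rad and height (world z) of board_mid below 0.016 m and linear speed of board below 0.01 m/s); the robot touches nothing.
It fails at once if the gluing board is lifted or tipped (height (world z) of board_mid above 0.026 m or angle between board_mid's own z axis and vertical above 0.1 rad).
It fails at once if a jar, the glue, the cup or the truck model is moved away or knocked over (distance of any of paint_jar, truck, glue, cup, jar_green, jar_yellow from where it was at the start of the episode above 0.05 m or angle between any of paint_jar, truck, glue, cup, jar_green, jar_yellow's own z axis and vertical above 0.5 rad).
Of plank1, plank2, plank3, plank4, plank5 only 3 to 5 are there at a start; the rules pass over those that are not, and their reading is None.
At some moment in a run one of board, plank1, plank2, plank3, plank4, plank5 may be knocked a few centimetres aside while the robot is not near it.
Once in a run the grip may slacken for a moment while it holds something.
It also fails if it takes over 210 s, if anything falls off the work surface, if the arm or the gripper's body presses on something with over 40 N, if the wrist force passes 120 N, or if a joint passes its speed limit or range.

ROBOT

A 6-joint arm with a two-finger parallel gripper is mounted at the origin on the work surface. World frame = base frame: x ahead of the robot, y to its left, z up, the work surface at z = 0. Lengths are in m, angles in rad, forces in N, time in s.
With the tool pointing down it reaches from about 0.3 to 0.775 m from the base axis. Payload 14.6 kg.
Tool frame: the origin (TCP) lies on the centre line of the jaws, within the pads' length; the fingertips stand 14 mm ahead of it and the grasp point (between the pads) lies 5 mm behind it; z points along the fingers, x is the direction in which the jaws open and shut, and the axes are right-handed (so a half turn about z gives the same grasp; the last joint's range is limited). The gripper opens to 85 mm and grips with 20 to 120 N. Pads are 22 mm wide; open, the fingers measure 114 mm over their backs; the gripper's body (76 mm by 85 mm) begins 54 mm behind the grasp point. The pads swing forward as they close: fully open they stand 13 mm farther back than shut.
Start: joints at [1.128, 0.3, 1.521, -0, 1.321, -0.067], TCP at [0.202, 0.512, 0.245] pointing down, gripper open.
Joint ranges: [-3.03, 3.03], [-0.79, 2.21], [0.23, 2.52], [-1.04, 4.18], [0, 3.07], [-2.55, 2.55]. Speed limits (rad/s): [2.22, 2.22, 2.57, 3.14, 3.14, 3.14].

INTERFACE

Orientations are given as a unit quaternion [x, y, z, w].
In Python, from workcell import get_obs, imaging, close_job gives the robot as it stands.
- The arm moves only by the tool step_arm, never from a script. Its argument "plan" is a list of rows, each a list of 7 numbers: the shift along the tool's x, y, z in m, then the turn, a rotation vector about the tool's x, y, z in rad, then the closure in counts, from 0 (fully open) to 255 (shut). A call has exactly 8 rows; each row is the pose to reach, as a shift and turn from the pose measured when the call began, along the tool's axes at that moment; what a row does not reach only later rows make up. A row lasts 1/12 s, in which the tool goes at most 41.7 mm and 7.16 degrees, less where a joint would pass 70% of its speed; a pose out of reach is approached as far as the arm can. A call with a gripper value outside its range is refused whole. The fingers move at their own pace and stop on an object; "force" is the grip in N (left out, the last holds). Time passes only in rows, so rows that repeat a pose let the fingers close, or fill a call up. It gives the time, the measured TCP pose, the force and the opening at its end, in the units of the state.
- get_obs(): the state, without advancing time (a new reading comes with each control period).
- imaging.read_camera(name): name is "scene" or "top" or "wrist"; returns a dict with "img" (400x640x3 uint8, blue, green, red), "vertical_fov" (degrees; the focal length in pixels is half the picture's height over the tangent of half this angle, whatever the lens; pixels are square), "cx", "cy" (the principal point, pixels), "extrinsics" (4x4, takes a point from world to camera coordinates). Camera axes: x right, y down, z forward; pixel columns grow to the right and rows downward; lengths in m; the calibration is good to about 2 mm. A picture is of the moment at which its call begins. There is no depth.
- close_job(): hands the job in, once; it reports no verdict.
The state is a dict: "time_s": time; "q": joint angles; "qvel": joint speeds; "joint_efforts": joint torques, N m; "position": TCP position; "eef_rot": TCP orientation; "ft_force": force on the tool from outside, world axes, zero at the start; "moment": the same for the moment, N m; "gripper_width": finger opening in m.
Only numpy, scipy, OpenCV 4.12 (cv2) and the standard library are available. Lean on these libraries where they do the work, as an engineer would, in place of code of your own. Each camera call takes 0.05 s, during which the arm holds its last target. There are 200 camera calls.

## Working session

There is one attempt and no reset: what is moved stays moved. The work goes in short steps, Python scripts to look and compute and a tool call to move; the robot and the scene stay as the last step left them, time stands still between calls to the robot, and variables do not carry over. Pictures are saved under pics/ and viewed, about 12 in all and at most 16, crops included, and the job is handed in when it is done.

Besides the shell and the picture viewer there is one more tool, called after "Request:" as name(argument=value, ...), one argument or row to a line, values as JSON. step_arm: Moves the arm, as the interface text tells. Its arguments: {"type":"object","properties":{"plan":{"type":"array","items":{"type":"array","items":{"type":"number"}}},"force":{"type":"number"}},"required":["plan"]}

```bash
mkdir -p pics
cat > h.py <<'E'
import numpy as np, cv2
from workcell import get_obs, imaging
from scipy.spatial.transform import Rotation as R
def cam(n):
    c=imaging.read_camera(n); c['f']=200/np.tan(np.radians(c['vertical_fov'])/2); return c
def w(c,u,v,z):
    E=c['extrinsics']; d=E[:3,:3].T@np.array([(u-c['cx'])/c['f'],(v-c['cy'])/c['f'],1]); o=-E[:3,:3].T@E[:3,3]
    return (o+d*(z-o[2])/d[2])
def px(c,p):
    q=c['extrinsics'][:3,:3]@np.array(p)+c['extrinsics'][:3,3]; return q[:2]/q[2]*c['f']+[c['cx'],c['cy']]
E
python3 - <<'E'
from h import *
for n in ('top','scene'):
    c=cam(n); cv2.imwrite(f'pics/{n}0.png',c['img']); print(n,c['f'],c['cx'],c['cy'],c['extrinsics'].round(3).tolist())
    np.save(f'pics/{n}0.npy',c,allow_pickle=True)
o=get_obs(); print({k:np.round(v,3).tolist() for k,v in o.items()})
E
```

```text
top 441.8364402658326 320.56398140293805 203.44039210501091 [[-0.013, -1.0, -0.007, 0.018], [-0.999, 0.013, -0.039, 0.44], [0.039, 0.007, -0.999, 1.47], [0.0, 0.0, 0.0, 1.0]]
scene 366.2900760777042 317.15915919584216 199.83054389386143 [[-0.405, 0.914, -0.011, 0.196], [0.605, 0.259, -0.753, -0.229], [-0.686, -0.312, -0.657, 1.465], [0.0, 0.0, 0.0, 1.0]]
{'time_s': 0.1, 'q': [1.128, 0.3, 1.522, -0.0, 1.321, -0.067], 'qvel': [0.001, 0.0, -0.0, 0.001, -0.0, 0.001], 'joint_efforts': [0.002, -54.438, -36.237, -0.0, 0.003, -0.0], 'position': [0.202, 0.511, 0.245], 'eef_rot': [0.827, 0.563, -0.0, 0.0], 'ft_force': [0.131, -0.687, -0.121], 'moment': [0.027, -0.008, -0.029], 'gripper_width': 0.086}
```

View pics/top0.png

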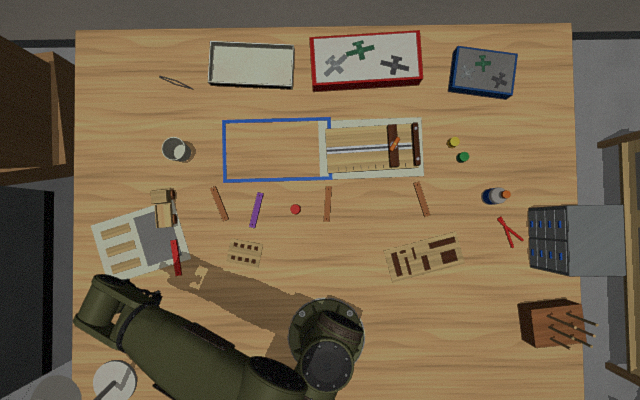

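View pics/scene0.png

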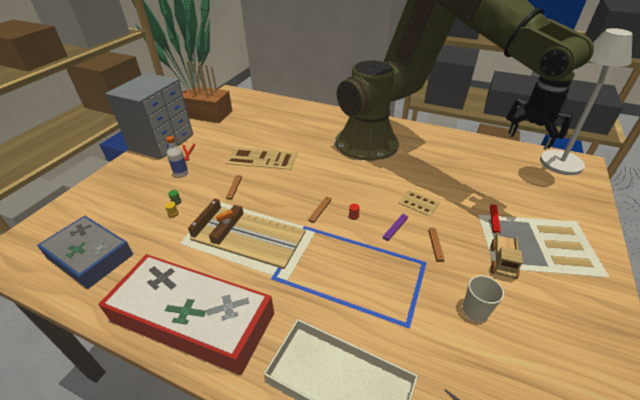

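The top view shows the board at (373,148), with the fence at its right end (417,145), the jaw at (393,145) and the knob at (395,143). The tape is at (276,150). Plank candidates are brown at (219,204), (327,204) and (422,199). A purple look-alike lies at (257,210), which I leave alone. The dark marks at (422,255) and (245,252) are kit sheets. A close crop will check this choice.

Run:
```python
from h import *
c=np.load('pics/top0.npy',allow_pickle=True).item(); im=c['img']
cv2.imwrite('pics/crop1.png',cv2.resize(im[105:245,190:470],None,fx=2.85,fy=2.85,interpolation=cv2.INTER_CUBIC))
hsv=cv2.cvtColor(im,cv2.COLOR_BGR2HSV)
for (u,v) in [(219,204),(327,204),(422,199),(257,210),(300,160),(300,220)]: print(u,v,hsv[v,u],im[v,u])
```

```text
219 204 [ 13 151 133] [ 54  87 133]
327 204 [ 12 154 136] [ 54  87 136]
422 199 [ 13 159 127] [ 48  83 127]
257 210 [142 126 134] [134  68 117]
300 160 [ 18 107 160] [ 93 134 160]
300 220 [ 16 112 160] [ 90 127 160]
```

View pics/crop1.png

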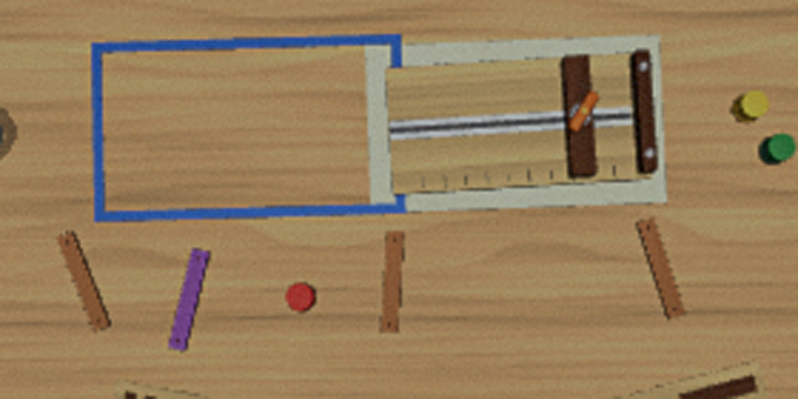

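The crop shows three brown planks with pin dots, the purple strip, and the board with its fence on the right (-y world), its jaw and its knob. Next I measure.

```bash
cat >> h.py <<'E'
def blobs(c,z,hsvlo,hsvhi,box,amin=60):
    u0,v0,u1,v1=box; S=4
    im=cv2.resize(c['img'][v0:v1,u0:u1],None,fx=S,fy=S,interpolation=cv2.INTER_CUBIC)
    m=cv2.inRange(cv2.cvtColor(im,cv2.COLOR_BGR2HSV),hsvlo,hsvhi); m=cv2.morphologyEx(m,cv2.MORPH_OPEN,np.ones((5,5)))
    out=[]
    for k in cv2.findContours(m,cv2.RETR_EXTERNAL,cv2.CHAIN_APPROX_NONE)[0]:
        if cv2.contourArea(k)<amin*S*S: continue
        P=np.array([w(c,(a+.5)/S-.5+u0,(b+.5)/S-.5+v0,z)[:2] for a,b in k[:,0]])
        (cx,cy),(a,b),t=cv2.minAreaRect((P*1000).astype(np.float32))
        if a<b: a,b,t=b,a,t+90
        out.append((round(cx/1000,4),round(cy/1000,4),round(a),round(b),round((np.radians(t)+np.pi/2)%np.pi-np.pi/2,3)))
    return sorted(out,key=lambda r:-r[1])
PL=((5,135,90),(16,190,170))
E
python3 - <<'E'
from h import *
c=np.load('pics/top0.npy',allow_pickle=True).item()
print('planks',blobs(c,.012,*PL,(180,175,470,245)))
print('dark',blobs(c,.045,(0,50,20),(20,200,85),(330,112,430,180)))
print('knob',blobs(c,.071,(5,180,120),(18,255,255),(370,120,420,170),20))
print('blue',blobs(c,0,(105,120,80),(125,255,255),(210,105,340,190)))
for n,P in dict(bl=(92,44),br=(400,35),bbl=(99,220),b0=(388,68),b1=(394,196),paperTR=(660,36),redjar=(300,297),jy=(755,104)).items():
    print(n,w(c,P[0]/2.85+190,P[1]/2.85+105,.012 if n[0]=='b' and n[1] in'01' else 0)[:2].round(3))
E
```

```text
planks [(0.4456, 0.3534, 120, 21, np.float64(0.383)), (0.4402, -0.0093, 118, 20, np.float64(-0.074)), (0.4518, -0.3236, 119, 22, np.float64(0.3))]
dark [(0.6613, -0.2236, 70, 33, np.float64(0.035)), (0.5862, -0.2275, 60, 32, np.float64(0.043)), (0.6332, -0.3025, 93, 18, np.float64(0.058))]
knob []
blue [(0.626, 0.1595, 367, 212, np.float64(-1.557))]
bl [0.727 0.343]
br [ 0.733 -0.024]
bbl [0.517 0.335]
b0 [ 0.691 -0.009]
b1 [ 0.539 -0.014]
paperTR [ 0.727 -0.333]
redjar [0.423 0.098]
jy [ 0.644 -0.443]
```

```bash
cat >> h.py <<'E'
def plan(*T, start=None):
    """each T: (x,y,z,alpha) tool down, tool x at world angle alpha -> shift/turn per call"""
    o=get_obs(); p=np.array(o['position']); r=R.from_quat(o['eef_rot'])
    X=r.as_matrix()[:,0]; print('now',np.round(p,4),'alpha',round(np.arctan2(X[1],X[0]),3),'q',np.round(o['q'],2),'t',round(o['time_s'],2),'F',np.round(o['ft_force'],1),'w',round(o['gripper_width'],4))
    for x,y,z,a in T:
        rt=R.from_matrix(np.array([[np.cos(a),np.sin(a),0],[np.sin(a),-np.cos(a),0],[0,0,-1.]]))
        print('->',(x,y,z,a),'shift',r.inv().apply(np.array([x,y,z])-p).round(4),'turn',(r.inv()*rt).as_rotvec().round(3))
        p=np.array([x,y,z]); r=rt
E
python3 -c "
from h import *
plan((.36,.33,.27,.3),(.5,.1,.27,-.6),(.58,-.1,.27,-1.5),(.60,-.18,.25,-2.23))"
```

```text
now [0.2018 0.5114 0.2448] alpha 1.195 q [ 1.13  0.3   1.52 -0.    1.32 -0.07] t 0.1 F [ 0.1 -0.7 -0.1] w 0.0857
-> (0.36, 0.33, 0.27, 0.3) shift [-0.1107  0.2138 -0.0251] turn [0.    0.001 0.895]
-> (0.5, 0.1, 0.27, -0.6) shift [0.0658 0.2611 0.    ] turn [0.  0.  0.9]
-> (0.58, -0.1, 0.27, -1.5) shift [0.179  0.1199 0.    ] turn [0.  0.  0.9]
-> (0.6, -0.18, 0.25, -2.23) shift [ 0.0812 -0.0143  0.02  ] turn [-0.   -0.    0.73]
```

Request:
step_arm(
  plan=[
    [-0.11,0.214,-0.025,0,0,0.895,0],
    [-0.11,0.214,-0.025,0,0,0.895,0],
    [-0.11,0.214,-0.025,0,0,0.895,0],
    [-0.11,0.214,-0.025,0,0,0.895,0],
    [-0.11,0.214,-0.025,0,0,0.895,0],
    [-0.11,0.214,-0.025,0,0,0.895,0],
    [-0.11,0.214,-0.025,0,0,0.895,0],
    [-0.11,0.214,-0.025,0,0,0.895,0],
  ],
)

```text
time_s: 0.77
position: [0.3614, 0.3294, 0.2698]
eef_rot: [0.989, 0.145, -0.0, 0.0]
ft_force: [-0.1, -0.4, -0.7]
gripper_width: 0.0854
```

Request:
step_arm(
  plan=[
    [0.066,0.261,0,0,0,0.9,0],
    [0.066,0.261,0,0,0,0.9,0],
    [0.066,0.261,0,0,0,0.9,0],
    [0.066,0.261,0,0,0,0.9,0],
    [0.066,0.261,0,0,0,0.9,0],
    [0.066,0.261,0,0,0,0.9,0],
    [0.066,0.261,0,0,0,0.9,0],
    [0.066,0.261,0,0,0,0.9,0],
  ],
)

```text
time_s: 1.43
position: [0.5008, 0.0959, 0.2693]
eef_rot: [0.953, -0.303, -0.0, 0.001]
ft_force: [-0.6, 1.4, 0.2]
gripper_width: 0.0854
```

Request:
step_arm(
  plan=[
    [0.179,0.12,0,0,0,0.9,0],
    [0.179,0.12,0,0,0,0.9,0],
    [0.179,0.12,0,0,0,0.9,0],
    [0.179,0.12,0,0,0,0.9,0],
    [0.179,0.12,0,0,0,0.9,0],
    [0.179,0.12,0,0,0,0.9,0],
    [0.179,0.12,0,0,0,0.9,0],
    [0.179,0.12,0,0,0,0.9,0],
  ],
)

```text
time_s: 2.1
position: [0.5778, -0.1054, 0.2686]
eef_rot: [0.725, -0.689, -0.001, 0.001]
ft_force: [0.3, 0.8, 0.3]
gripper_width: 0.0855
```

```bash
python3 -c "
from h import *
plan((.61,-.19,.24,-2.23))"
```

```text
now [ 0.5778 -0.1054  0.2686] alpha -1.52 q [-0.24  0.37  1.37 -0.    1.4   1.28] t 2.1 F [0.3 0.8 0.3] w 0.0855
-> (0.61, -0.19, 0.24, -2.23) shift [ 0.0861 -0.0279  0.0286] turn [ 0.002 -0.002  0.71 ]
```

Request:
step_arm(
  plan=[
    [0.086,-0.028,0.029,0.002,-0.002,0.71,0],
    [0.086,-0.028,0.029,0.002,-0.002,0.71,0],
    [0.086,-0.028,0.029,0.002,-0.002,0.71,0],
    [0.086,-0.028,0.029,0.002,-0.002,0.71,0],
    [0.086,-0.028,0.029,0.002,-0.002,0.71,0],
    [0.086,-0.028,0.029,0.002,-0.002,0.71,0],
    [0.086,-0.028,0.029,0.002,-0.002,0.71,0],
    [0.086,-0.028,0.029,0.002,-0.002,0.71,0],
  ],
)

```text
time_s: 2.77
position: [0.6103, -0.189, 0.2391]
eef_rot: [-0.443, 0.897, 0.0, -0.0]
ft_force: [0.9, 0.2, 0.0]
gripper_width: 0.0854
```

Run:
```python
from h import *
plan()
c=cam('wrist'); cv2.imwrite('pics/w1.png',c['img']); np.save('pics/w1.npy',c,allow_pickle=True)
```

```text
now [ 0.6103 -0.189   0.2391] alpha -2.224 q [-0.36  0.51  1.25  0.    1.39  1.87] t 2.77 F [0.9 0.2 0. ] w 0.0854
```

View pics/w1.png

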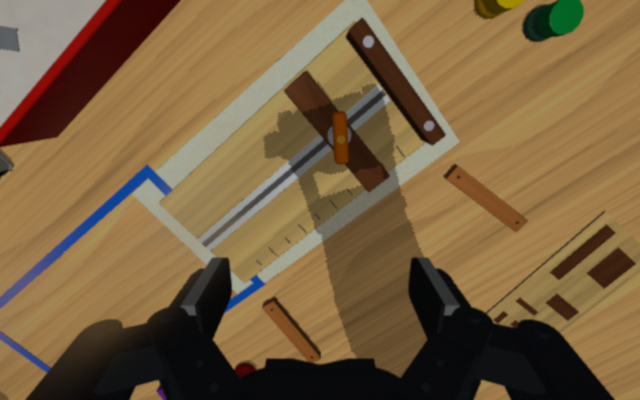

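The wrist view shows the knob bar centred at (341,138), with the fence screws at (368,42) and (429,126).

Run:
```python
from h import *
c=np.load('pics/w1.npy',allow_pickle=True).item()
im=c['img']; m=cv2.inRange(cv2.cvtColor(im,cv2.COLOR_BGR2HSV),(3,190,90),(16,255,255))
print('knob',blobs(c,.071,(3,200,90),(16,255,255),(310,95,370,180),100))
k=w(c,341,138,.071); a=w(c,341,113,.071); b=w(c,341,163,.071); print(k,np.arctan2(*(a-b)[[1,0]]))
s1=w(c,368,42,.048);s2=w(c,429,126,.048); print('screws',s1,s2,(s1+s2)/2,'yaw',np.arctan2(*(s1-s2)[[1,0]]))
j1=w(c,306,75,.0425);j2=w(c,384,177,.0425);print('jaw corner-ish',j1,j2,np.arctan2(*(j1-j2)[[1,0]]))
print('planks',blobs(c,.012,*PL,(250,160,540,370),100))
plan((*k[:2],.12,-2.23),(*k[:2],.063,-2.23))
```

```text
knob [(0.6303, -0.2289, 48, 11, np.float64(-0.588))]
[ 0.63061924 -0.22961289  0.071     ] -0.6313843983386497
screws [ 0.68317324 -0.30089656  0.048     ] [ 0.58289003 -0.30623313  0.048     ] [ 0.63303164 -0.30356484  0.048     ] yaw 0.05316487082180542
jaw corner-ish [ 0.69604249 -0.2375622   0.0425    ] [ 0.56422727 -0.24084524  0.0425    ] 0.02490122424589777
planks [(0.4407, -0.009, 123, 22, np.float64(-0.07)), (0.4529, -0.3249, 121, 22, np.float64(0.292))]
now [ 0.6103 -0.1891  0.2393] alpha -2.224 q [-0.36  0.51  1.25  0.    1.39  1.87] t 2.82 F [ 0.3 -0.2  0.3] w 0.0855
-> (np.float64(0.6306192351932698), np.float64(-0.22961288545193456), 0.12, -2.23) shift [ 0.0198 -0.0409  0.1192] turn [ 0.001 -0.     0.006]
-> (np.float64(0.6306192351932698), np.float64(-0.22961288545193456), 0.063, -2.23) shift [0.    0.    0.057] turn [0. 0. 0.]
```

Request:
step_arm(
  plan=[
    [0.02,-0.041,0.03,0.001,0,0,60],
    [0.02,-0.041,0.06,0.001,0,0,100],
    [0.02,-0.041,0.09,0.001,0,0,110],
    [0.02,-0.041,0.12,0.001,0,0,110],
    [0.02,-0.041,0.14,0.001,0,0,110],
    [0.02,-0.041,0.16,0.001,0,0,110],
    [0.02,-0.041,0.177,0.001,0,0,110],
    [0.02,-0.041,0.177,0.001,0,0,110],
  ],
  force=60,
)

```text
time_s: 3.48
position: [0.6291, -0.2288, 0.0582]
eef_rot: [-0.445, 0.896, 0.002, -0.002]
ft_force: [-0.6, 1.3, -1.3]
gripper_width: 0.0487
```

Request:
step_arm(
  plan=[
    [0,0,0,0,0,0,150],
    [0,0,0,0,0,0,200],
    [0,0,0,0,0,0,255],
    [0,0,0,0,0,0,255],
    [0,0,0,0,0,0,255],
    [0,0,0,0,0,0,255],
    [0,0,0,0,0,0,255],
    [0,0,0,0,0,0,255],
  ],
)

```text
time_s: 4.15
position: [0.6295, -0.2287, 0.0594]
eef_rot: [-0.445, 0.896, 0.002, -0.001]
ft_force: [-2.4, 4.1, 6.7]
gripper_width: 0.0159
```

Run:
```python
from h import *
plan()
c=cam('wrist'); cv2.imwrite('pics/w2.png',c['img'])
```

```text
now [ 0.6295 -0.2287  0.0594] alpha -2.219 q [-0.4   0.75  1.29  0.    1.1   1.82] t 4.15 F [-2.4  4.1  6.7] w 0.0159
```

View pics/w2.png

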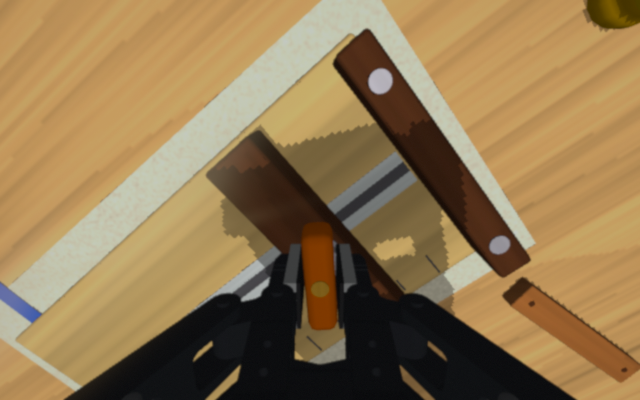

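The knob bar is held between the pads (opening 15.9 mm), so I turn it anticlockwise.

Request:
step_arm(
  plan=[
    [0,0,-0.001,0,0,-0.1,255],
    [0,0,-0.001,0,0,-0.2,255],
    [0,0,-0.001,0,0,-0.3,255],
    [0,0,-0.001,0,0,-0.4,255],
    [0,0,-0.001,0,0,-0.5,255],
    [0,0,-0.001,0,0,-0.6,255],
    [0,0,-0.001,0,0,-0.7,255],
    [0,0,-0.001,0,0,-0.8,255],
  ],
)

```text
time_s: 4.87
position: [0.6291, -0.2288, 0.0596]
eef_rot: [0.76, -0.65, -0.003, 0.001]
ft_force: [1.2, 0.1, -7.1]
gripper_width: 0.0156
```

Request:
step_arm(
  plan=[
    [0,0,0,0,0,-0.1,255],
    [0,0,0,0,0,-0.2,255],
    [0,0,0,0,0,-0.3,255],
    [0,0,0,0,0,-0.4,255],
    [0,0,0,0,0,-0.5,255],
    [0,0,0,0,0,-0.6,255],
    [0,0,0,0,0,-0.68,255],
    [0,0,0,0,0,-0.68,255],
  ],
)

```text
time_s: 5.53
position: [0.6292, -0.229, 0.0595]
eef_rot: [0.934, -0.357, -0.003, 0.0]
ft_force: [2.0, -1.1, -4.1]
gripper_width: 0.0159
```

Run:
```python
from h import *
p=get_obs()['position']; d=.17
plan((p[0]-.045*d,p[1]+d,p[2],-.71))
print(get_obs()['moment'])
```

```text
now [ 0.6292 -0.229   0.0595] alpha -0.731 q [-0.4   0.75  1.29 -0.    1.1   0.33] t 5.53 F [ 2.  -1.1 -4.1] w 0.0159
-> (np.float64(0.6215346850912405), np.float64(-0.05898222389186544), np.float64(0.059538770223602676), -0.71) shift [-0.1192 -0.1215  0.0003] turn [ 0.002  0.005 -0.021]
[-0.09614045 -0.38400473  0.05548729]
```

Request:
step_arm(
  plan=[
    [-0.005,-0.005,0,0,0,0,255],
    [-0.012,-0.012,0,0,0,0,255],
    [-0.02,-0.02,0,0,0,0,255],
    [-0.028,-0.028,0,0,0,0,255],
    [-0.036,-0.0365,0,0,0,0,255],
    [-0.044,-0.045,0,0,0,0,255],
    [-0.052,-0.053,0,0,0,0,255],
    [-0.06,-0.061,0,0,0,0,255],
  ],
)

```text
time_s: 6.2
position: [0.6248, -0.1421, 0.0595]
eef_rot: [0.934, -0.357, -0.003, 0.0]
ft_force: [-1.0, -1.3, -3.9]
gripper_width: 0.0156
```

Request:
step_arm(
  plan=[
    [-0.008,-0.008,0,0,0,0,255],
    [-0.016,-0.0165,0,0,0,0,255],
    [-0.024,-0.0245,0,0,0,0,255],
    [-0.032,-0.0325,0,0,0,0,255],
    [-0.04,-0.041,0,0,0,0,255],
    [-0.048,-0.049,0,0,0,0,255],
    [-0.055,-0.056,0,0,0,0,255],
    [-0.06,-0.061,0,0,0,0,255],
  ],
)

```text
time_s: 6.87
position: [0.6208, -0.0553, 0.0597]
eef_rot: [0.934, -0.357, -0.003, 0.0]
ft_force: [0.3, -1.2, -5.8]
gripper_width: 0.0159
```

Request:
step_arm(
  plan=[
    [0,0,0,0,0,0,255],
    [0,0,0,0,0,0,150],
    [0,0,0,0,0,0,110],
    [0,0,0,0,0,0,110],
    [0,0,-0.04,0,0,0,110],
    [0,0,-0.08,0,0,0,60],
    [0,0,-0.12,0,0,0,0],
    [0,0,-0.15,0,0,0,0],
  ],
)

```text
time_s: 7.53
position: [0.6221, -0.0562, 0.2139]
eef_rot: [0.934, -0.357, -0.001, -0.0]
ft_force: [0.0, 0.0, 0.0]
gripper_width: 0.0822
```

Run:
```python
from h import *
plan()
c=cam('top'); cv2.imwrite('pics/t2.png',cv2.resize(c['img'][100:380,190:500],None,fx=2.1,fy=2.1)); np.save('pics/t2.npy',c,allow_pickle=True)
print('planks',blobs(c,.012,*PL,(60,175,560,380)))
```

```text
now [ 0.6221 -0.0562  0.2139] alpha -0.731 q [-0.15  0.49  1.33  0.    1.32  0.58] t 7.53 F [0. 0. 0.] w 0.0822
planks [(0.4454, 0.3526, 121, 21, np.float64(0.386)), (0.4515, -0.3236, 118, 21, np.float64(0.301)), (0.0246, -0.7276, 126, 96, np.float64(0.091))]
```

View pics/t2.png

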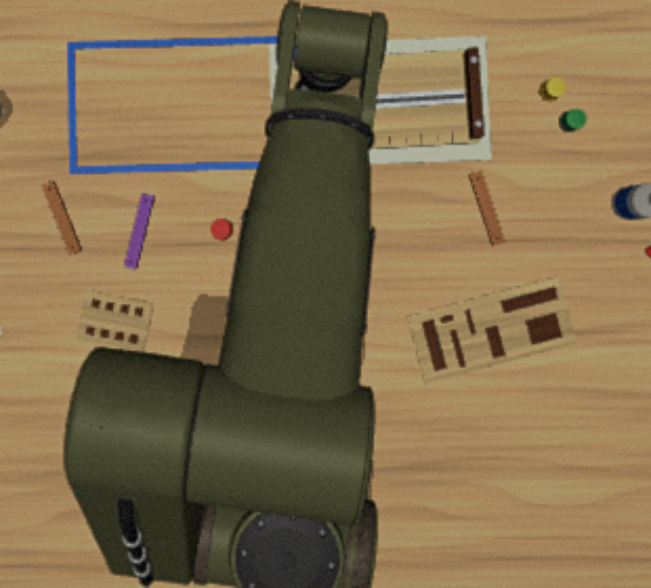

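The jaw moved with the knob, the board stayed put, and no further planks showed up in the area the arm had hidden. I take the plank on the right first.

Run:
```python
from h import *
plan((.452,-.324,.12,-1.27),(.452,-.324,.017,-1.27),(.452,-.324,.12,-1.27),(.631,-.2546,.12,-1.526),(.631,-.2546,.031,-1.526))
```

```text
now [ 0.6237 -0.0564  0.2197] alpha -0.731 q [-0.15  0.49  1.32  0.    1.33  0.58] t 7.58 F [ 1.1 -0.6  6.9] w 0.0851
-> (0.452, -0.324, 0.12, -1.27) shift [0.0504 0.3143 0.0986] turn [-0.005 -0.003  0.539]
-> (0.452, -0.324, 0.017, -1.27) shift [0.    0.    0.103] turn [0. 0. 0.]
-> (0.452, -0.324, 0.12, -1.27) shift [ 0.     0.    -0.103] turn [0. 0. 0.]
-> (0.631, -0.2546, 0.12, -1.526) shift [-0.0132 -0.1915  0.    ] turn [0.    0.    0.256]
-> (0.631, -0.2546, 0.031, -1.526) shift [0.    0.    0.089] turn [0. 0. 0.]
```

Request:
step_arm(
  plan=[
    [0.05,0.314,0.0986,-0.005,-0.003,0.539,110],
    [0.05,0.314,0.0986,-0.005,-0.003,0.539,110],
    [0.05,0.314,0.0986,-0.005,-0.003,0.539,110],
    [0.05,0.314,0.0986,-0.005,-0.003,0.539,110],
    [0.05,0.314,0.0986,-0.005,-0.003,0.539,110],
    [0.05,0.314,0.0986,-0.005,-0.003,0.539,110],
    [0.05,0.314,0.0986,-0.005,-0.003,0.539,110],
    [0.05,0.314,0.0986,-0.005,-0.003,0.539,110],
  ],
)

```text
time_s: 8.25
position: [0.4503, -0.3256, 0.1196]
eef_rot: [0.805, -0.593, 0.0, -0.0]
ft_force: [0.4, -1.1, -0.4]
gripper_width: 0.0487
```

Run:
```python
from h import *
plan()
c=cam('wrist'); cv2.imwrite('pics/w3.png',c['img']); b=blobs(c,.012,*PL,(0,0,640,400),150); print(b)
plan((.452,-.324,.017,-1.27))
```

```text
now [ 0.4503 -0.3256  0.1196] alpha -1.271 q [-0.69  0.45  1.63  0.    1.06  0.58] t 8.25 F [ 0.4 -1.1 -0.4] w 0.0487
[(0.4764, -0.3153, 72, 16, np.float64(0.286)), (0.4849, -0.3243, 56, 4, np.float64(0.299)), (0.4192, -0.3419, 26, 11, np.float64(0.876))]
now [ 0.447  -0.3295  0.1177] alpha -1.274 q [-0.7   0.45  1.63 -0.    1.06  0.57] t 8.3 F [-4.3 -3.8 -2.6] w 0.0483
-> (0.452, -0.324, 0.017, -1.27) shift [-0.0037 -0.0066  0.1007] turn [ 0.002  0.001 -0.004]
```

View pics/w3.png

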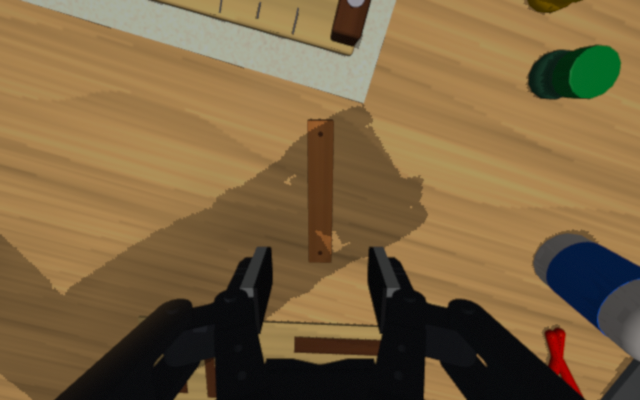

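The plank sits centred between the fingers (320,190), so I go down and grip it.

Request:
step_arm(
  plan=[
    [-0.002,-0.004,0.02,0.002,0,0,110],
    [-0.004,-0.0066,0.045,0.002,0,0,110],
    [-0.004,-0.0066,0.07,0.002,0,0,110],
    [-0.004,-0.0066,0.09,0.002,0,0,110],
    [-0.004,-0.0066,0.1,0.002,0,0,110],
    [-0.004,-0.0066,0.1,0.002,0,0,200],
    [-0.004,-0.0066,0.1,0.002,0,0,255],
    [-0.004,-0.0066,0.1,0.002,0,0,255],
  ],
)

```text
time_s: 8.97
position: [0.4525, -0.3243, 0.0191]
eef_rot: [0.804, -0.595, 0.001, -0.0]
ft_force: [-0.2, 1.4, 0.7]
gripper_width: 0.0175
```

Request:
step_arm(
  plan=[
    [0,0,0,0,0,0,255],
    [0,0,0,0,0,0,255],
    [0,0,-0.02,0,0,0,255],
    [0,0,-0.04,0,0,0,255],
    [0,0,-0.06,0,0,0,255],
    [0,0,-0.08,0,0,0,255],
    [0,0,-0.1,0,0,0,255],
    [0,0,-0.1,0,0,0,255],
  ],
)

```text
time_s: 9.63
position: [0.4537, -0.3253, 0.1237]
eef_rot: [0.804, -0.595, 0.004, -0.0]
ft_force: [0.3, -0.5, 0.4]
gripper_width: 0.0175
```

Run:
```python
from h import *
plan((.631,-.2546,.12,-1.526),(.631,-.2546,.031,-1.526))
```

```text
now [ 0.4537 -0.3253  0.1237] alpha -1.274 q [-0.69  0.44  1.63  0.    1.06  0.59] t 9.63 F [ 0.3 -0.5  0.4] w 0.0175
-> (0.631, -0.2546, 0.12, -1.526) shift [-0.0158 -0.1902  0.0046] turn [-0.006 -0.006  0.252]
-> (0.631, -0.2546, 0.031, -1.526) shift [0.    0.    0.089] turn [0. 0. 0.]
```

Request:
step_arm(
  plan=[
    [-0.003,-0.03,0,-0.006,-0.006,0.05,255],
    [-0.006,-0.065,0,-0.006,-0.006,0.1,255],
    [-0.009,-0.1,0,-0.006,-0.006,0.15,255],
    [-0.012,-0.135,0.004,-0.006,-0.006,0.2,255],
    [-0.014,-0.165,0.0046,-0.006,-0.006,0.252,255],
    [-0.0158,-0.185,0.0046,-0.006,-0.006,0.252,255],
    [-0.0158,-0.19,0.0046,-0.006,-0.006,0.252,255],
    [-0.0158,-0.19,0.0046,-0.006,-0.006,0.252,255],
  ],
)

```text
time_s: 10.3
position: [0.6314, -0.2539, 0.1194]
eef_rot: [0.723, -0.69, -0.0, 0.0]
ft_force: [-0.4, -0.4, 0.2]
gripper_width: 0.018
```

Run:
```python
from h import *
c=cam('wrist'); cv2.imwrite('pics/w4.png',c['img'])
plan((.631,-.2546,.031,-1.526))
```

```text
now [ 0.6305 -0.2546  0.1195] alpha -1.525 q [-0.44  0.7   1.22 -0.    1.21  1.09] t 10.35 F [-0.8 -0.1 -0.1] w 0.018
-> (0.631, -0.2546, 0.031, -1.526) shift [ 0.0001 -0.0006  0.0885] turn [0.001 0.    0.001]
```

View pics/w4.png

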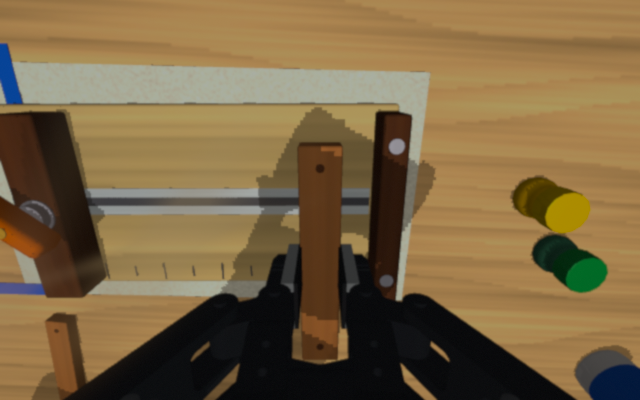

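The plank is held well and parallel to the fence, with the fence on the right and the open jaw on the left. I lower it.

Request:
step_arm(
  plan=[
    [0,0,0.02,0,0,0,255],
    [0,0,0.04,0,0,0,255],
    [0,0,0.06,0,0,0,255],
    [0,0,0.075,0,0,0,255],
    [0,0,0.083,0,0,0,255],
    [0,0,0.087,0,0,0,255],
    [0,0,0.087,0,0,0,255],
    [0,0,0.087,0,0,0,255],
  ],
)

```text
time_s: 11.02
position: [0.6307, -0.2549, 0.0335]
eef_rot: [0.723, -0.691, 0.0, -0.0]
ft_force: [-0.6, 0.5, -0.6]
gripper_width: 0.0177
```

Request:
step_arm(
  plan=[
    [0,0,0,0,0,0,200],
    [0,0,0,0,0,0,165],
    [0,0,0,0,0,0,165],
    [0,0,0,0,0,0,165],
    [0,0,-0.02,0,0,0,165],
    [0,0,-0.05,0,0,0,165],
    [0,0,-0.08,0,0,0,165],
    [0,0,-0.1,0,0,0,165],
  ],
)

```text
time_s: 11.68
position: [0.6312, -0.2551, 0.1368]
eef_rot: [0.723, -0.691, 0.002, -0.0]
ft_force: [0.2, 0.5, 0.6]
gripper_width: 0.03
```

Run:
```python
from h import *
plan((.4405,-.009,.12,-1.643),(.4405,-.009,.0175,-1.643),(.4405,-.009,.12,-1.643),(.6286,-.2047,.12,-1.526),(.6286,-.2047,.032,-1.526))
```

```text
now [ 0.6312 -0.2551  0.1368] alpha -1.525 q [-0.44  0.68  1.21 -0.    1.24  1.09] t 11.68 F [0.2 0.5 0.6] w 0.03
-> (0.4405, -0.009, 0.12, -1.643) shift [-0.2545  0.1794  0.0158] turn [-0.003 -0.001  0.118]
-> (0.4405, -0.009, 0.0175, -1.643) shift [0.     0.     0.1025] turn [0. 0. 0.]
-> (0.4405, -0.009, 0.12, -1.643) shift [ 0.      0.     -0.1025] turn [0. 0. 0.]
-> (0.6286, -0.2047, 0.12, -1.526) shift [ 0.1816 -0.2017  0.    ] turn [-0.     0.    -0.117]
-> (0.6286, -0.2047, 0.032, -1.526) shift [0.    0.    0.088] turn [0. 0. 0.]
```

Request:
step_arm(
  plan=[
    [-0.031,0.022,0,-0.003,0,0.05,110],
    [-0.062,0.044,0,-0.003,0,0.118,110],
    [-0.095,0.067,0,-0.003,0,0.118,110],
    [-0.128,0.09,0,-0.003,0,0.118,110],
    [-0.16,0.113,0,-0.003,0,0.118,110],
    [-0.192,0.135,0,-0.003,0,0.118,110],
    [-0.224,0.158,0,-0.003,0,0.118,110],
    [-0.254,0.179,0,-0.003,0,0.118,110],
  ],
)

```text
time_s: 12.35
position: [0.4393, -0.0082, 0.136]
eef_rot: [-0.681, 0.732, -0.001, -0.0]
ft_force: [0.8, -0.1, 0.6]
gripper_width: 0.0485
```

Run:
```python
from h import *
c=cam('wrist'); cv2.imwrite('pics/w5.png',c['img']); print(blobs(c,.012,*PL,(0,0,640,400),150))
t=cam('top'); np.save('pics/t3.npy',t,allow_pickle=True); cv2.imwrite('pics/t3.png',t['img']); print(blobs(t,.012,*PL,(180,175,470,245)), blobs(t,.024,*PL,(330,112,430,180)))
plan((.4405,-.009,.0175,-1.643))
```

```text
[(0.4189, 0.1041, 64, 39, np.float64(-0.747)), (0.4162, -0.0079, 21, 13, np.float64(1.512)), (0.468, -0.0088, 70, 21, np.float64(-0.192))]
[(0.4453, 0.353, 120, 22, np.float64(0.385))] [(0.6297, -0.2542, 119, 20, np.float64(0.041))]
now [ 0.4384 -0.0068  0.1361] alpha -1.64 q [-0.1   0.19  1.94 -0.    1.01  1.54] t 12.45 F [ 0.9 -0.3 -0.2] w 0.0485
-> (0.4405, -0.009, 0.0175, -1.643) shift [ 0.002  -0.0023  0.1186] turn [ 0.    -0.001  0.003]
```

View pics/w5.png

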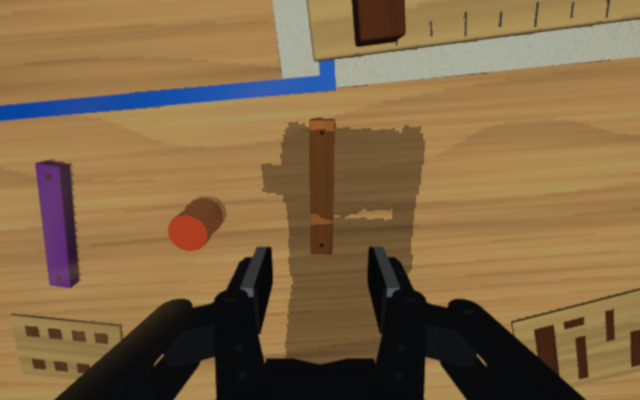

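The middle plank (321,187) is centred between the fingers. The first plank reads on the bed at (0.630,-0.254), yaw 0.041.

Request:
step_arm(
  plan=[
    [0.002,-0.002,0.025,0,0,0,110],
    [0.002,-0.002,0.055,0,0,0,110],
    [0.002,-0.002,0.085,0,0,0,110],
    [0.002,-0.002,0.105,0,0,0,110],
    [0.002,-0.002,0.118,0,0,0,110],
    [0.002,-0.002,0.118,0,0,0,200],
    [0.002,-0.002,0.118,0,0,0,255],
    [0.002,-0.002,0.118,0,0,0,255],
  ],
)

```text
time_s: 13.12
position: [0.4409, -0.0092, 0.0191]
eef_rot: [-0.682, 0.731, -0.001, -0.0]
ft_force: [1.0, 0.9, -0.1]
gripper_width: 0.0178
```

Request:
step_arm(
  plan=[
    [0,0,0,0,0,0,255],
    [0,0,0,0,0,0,255],
    [0,0,-0.02,0,0,0,255],
    [0,0,-0.04,0,0,0,255],
    [0,0,-0.06,0,0,0,255],
    [0,0,-0.08,0,0,0,255],
    [0,0,-0.1,0,0,0,255],
    [0,0,-0.1,0,0,0,255],
  ],
)

```text
time_s: 13.78
position: [0.4425, -0.0093, 0.123]
eef_rot: [-0.682, 0.731, -0.003, 0.002]
ft_force: [0.5, 0.1, 0.5]
gripper_width: 0.0177
```

Run:
```python
from h import *
plan((.6286,-.2047,.12,-1.526),(.6286,-.2047,.032,-1.526))
```

```text
now [ 0.4425 -0.0093  0.123 ] alpha -1.64 q [-0.1   0.21  1.95 -0.    0.98  1.54] t 13.78 F [0.5 0.1 0.5] w 0.0177
-> (0.6286, -0.2047, 0.12, -1.526) shift [ 0.182  -0.1992  0.0047] turn [-0.007 -0.002 -0.114]
-> (0.6286, -0.2047, 0.032, -1.526) shift [0.    0.    0.088] turn [0. 0. 0.]
```

Request:
step_arm(
  plan=[
    [0.023,-0.025,0,-0.007,-0.002,0,255],
    [0.046,-0.05,0,-0.007,-0.002,-0.03,255],
    [0.072,-0.079,0,-0.007,-0.002,-0.06,255],
    [0.099,-0.108,0,-0.007,-0.002,-0.09,255],
    [0.126,-0.138,0,-0.007,-0.002,-0.114,255],
    [0.153,-0.168,0,-0.007,-0.002,-0.114,255],
    [0.172,-0.188,0,-0.007,-0.002,-0.114,255],
    [0.182,-0.199,0.002,-0.007,-0.002,-0.114,255],
  ],
)

```text
time_s: 14.45
position: [0.6298, -0.2073, 0.1225]
eef_rot: [0.722, -0.692, 0.001, -0.0]
ft_force: [-0.9, 0.2, 0.1]
gripper_width: 0.0181
```

Run:
```python
from h import *
c=cam('wrist'); cv2.imwrite('pics/w6.png',c['img'])
plan((.6286,-.2047,.032,-1.526))
```

```text
now [ 0.6301 -0.2079  0.1218] alpha -1.528 q [-0.37  0.66  1.28 -0.    1.19  1.15] t 14.5 F [ 2.4 -1.8 -0.3] w 0.0178
-> (0.6286, -0.2047, 0.032, -1.526) shift [-0.0033  0.0014  0.0898] turn [-0.001 -0.    -0.002]
```

Request:
step_arm(
  plan=[
    [-0.003,0.001,0.02,0,0,0,255],
    [-0.003,0.001,0.04,0,0,0,255],
    [-0.003,0.001,0.06,0,0,0,255],
    [-0.003,0.001,0.075,0,0,0,255],
    [-0.003,0.001,0.084,0,0,0,255],
    [-0.003,0.001,0.0885,0,0,0,255],
    [-0.003,0.001,0.0885,0,0,0,255],
    [-0.003,0.001,0.0885,0,0,0,255],
  ],
)

```text
time_s: 15.17
position: [0.6294, -0.2051, 0.0341]
eef_rot: [0.722, -0.692, 0.001, -0.0]
ft_force: [-0.5, -0.5, -0.5]
gripper_width: 0.0179
```

Request:
step_arm(
  plan=[
    [0,0,0,0,0,0,200],
    [0,0,0,0,0,0,165],
    [0,0,0,0,0,0,165],
    [0,0,0,0,0,0,165],
    [0,0,-0.02,0,0,0,165],
    [0,0,-0.05,0,0,0,165],
    [0,0,-0.08,0,0,0,165],
    [0,0,-0.1,0,0,0,165],
  ],
)

```text
time_s: 15.83
position: [0.6298, -0.2053, 0.1374]
eef_rot: [0.722, -0.692, 0.002, -0.001]
ft_force: [0.1, -0.3, 0.7]
gripper_width: 0.0302
```

Run:
```python
from h import *
plan((.54,.08,.14,-1.4),(.4455,.353,.12,-1.186))
```

```text
now [ 0.6298 -0.2053  0.1374] alpha -1.528 q [-0.37  0.64  1.28 -0.    1.21  1.16] t 15.83 F [ 0.1 -0.3  0.7] w 0.0302
-> (0.54, 0.08, 0.14, -1.4) shift [-0.2888  0.0776 -0.0036] turn [-0.004 -0.002 -0.128]
-> (0.4455, 0.353, 0.12, -1.186) shift [-0.2851  0.0467  0.02  ] turn [ 0.     0.    -0.214]
```

Request:
step_arm(
  plan=[
    [-0.035,0.01,-0.004,-0.004,-0.002,-0.03,110],
    [-0.075,0.02,-0.004,-0.004,-0.002,-0.06,110],
    [-0.11,0.03,-0.004,-0.004,-0.002,-0.09,110],
    [-0.147,0.039,-0.004,-0.004,-0.002,-0.128,110],
    [-0.183,0.049,-0.004,-0.004,-0.002,-0.128,110],
    [-0.218,0.058,-0.004,-0.004,-0.002,-0.128,110],
    [-0.254,0.068,-0.004,-0.004,-0.002,-0.128,110],
    [-0.288,0.077,-0.004,-0.004,-0.002,-0.128,110],
  ],
)

```text
time_s: 16.5
position: [0.5397, 0.0809, 0.1408]
eef_rot: [0.765, -0.644, 0.0, -0.0]
ft_force: [0.9, 0.4, -0.2]
gripper_width: 0.0489
```

Request:
step_arm(
  plan=[
    [-0.037,0.006,0.003,0,0,-0.05,110],
    [-0.075,0.012,0.006,0,0,-0.1,110],
    [-0.113,0.018,0.01,0,0,-0.15,110],
    [-0.15,0.025,0.015,0,0,-0.214,110],
    [-0.19,0.032,0.02,0,0,-0.214,110],
    [-0.23,0.038,0.02,0,0,-0.214,110],
    [-0.265,0.044,0.02,0,0,-0.214,110],
    [-0.284,0.047,0.02,0,0,-0.214,110],
  ],
)

```text
time_s: 17.17
position: [0.4436, 0.356, 0.1209]
eef_rot: [0.83, -0.558, 0.0, -0.001]
ft_force: [-0.6, -1.0, -0.8]
gripper_width: 0.0483
```

Run:
```python
from h import *
c=cam('wrist'); cv2.imwrite('pics/w7.png',c['img'])
t=cam('top'); np.save('pics/t4.npy',t,allow_pickle=True); print(blobs(t,.024,*PL,(330,112,430,180)))
cv2.imwrite('pics/mix7.png',np.vstack([cv2.resize(c['img'],(480,300)),cv2.resize(t['img'][110:190,315:443],(480,300),interpolation=cv2.INTER_CUBIC)]))
plan((.4455,.353,.0175,-1.186))
```

```text
[(0.6285, -0.2042, 119, 20, np.float64(0.037)), (0.63, -0.2544, 119, 20, np.float64(0.045))]
now [0.4439 0.3555 0.1208] alpha -1.183 q [ 0.61  0.47  1.59 -0.    1.08  1.79] t 17.27 F [-0.4 -0.  -0. ] w 0.0484
-> (0.4455, 0.353, 0.0175, -1.186) shift [ 0.0029 -0.0004  0.1033] turn [-0.001 -0.     0.003]
```

View pics/mix7.png

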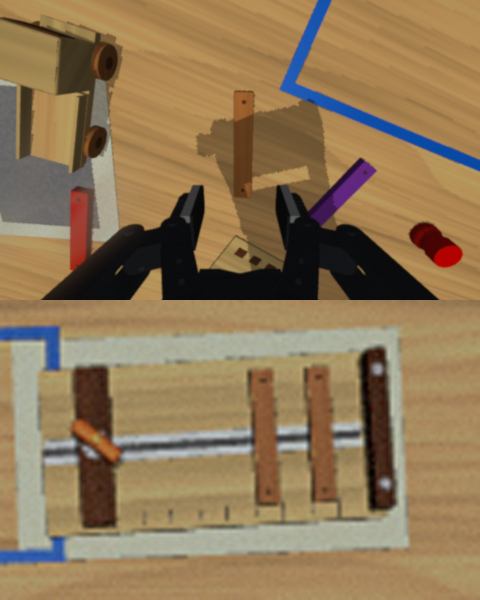

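The top crop shows two planks flat on the bed and the jaw open. The wrist view shows the third plank between the fingers, with the purple and red look-alikes well clear.

Request:
step_arm(
  plan=[
    [0.003,0,0.025,0,0,0,110],
    [0.003,0,0.05,0,0,0,110],
    [0.003,0,0.075,0,0,0,110],
    [0.003,0,0.095,0,0,0,110],
    [0.003,0,0.103,0,0,0,110],
    [0.003,0,0.103,0,0,0,200],
    [0.003,0,0.103,0,0,0,255],
    [0.003,0,0.103,0,0,0,255],
  ],
)

```text
time_s: 17.93
position: [0.4459, 0.353, 0.0194]
eef_rot: [0.83, -0.558, 0.001, -0.001]
ft_force: [-0.3, 0.4, 0.3]
gripper_width: 0.0179
```

Request:
step_arm(
  plan=[
    [0,0,0,0,0,0,255],
    [0,0,0,0,0,0,255],
    [0,0,-0.02,0,0,0,255],
    [0,0,-0.04,0,0,0,255],
    [0,0,-0.06,0,0,0,255],
    [0,0,-0.08,0,0,0,255],
    [0,0,-0.11,0,0,0,255],
    [0,0,-0.12,0,0,0,255],
  ],
)

```text
time_s: 18.6
position: [0.4466, 0.3536, 0.1439]
eef_rot: [0.83, -0.557, 0.002, -0.004]
ft_force: [0.7, 0.2, 2.0]
gripper_width: 0.0177
```

Run:
```python
from h import *
plan((.54,.08,.14,-1.4),(.6263,-.1547,.12,-1.526))
```

```text
now [0.4466 0.3536 0.1439] alpha -1.183 q [ 0.61  0.44  1.58 -0.    1.11  1.79] t 18.6 F [0.7 0.2 2. ] w 0.0177
-> (0.54, 0.08, 0.14, -1.4) shift [0.2886 0.0171 0.0034] turn [-0.009  0.002  0.217]
-> (0.6263, -0.1547, 0.12, -1.526) shift [ 0.246  -0.0452  0.02  ] turn [0.    0.    0.126]
```

Request:
step_arm(
  plan=[
    [0.035,0.002,0,-0.009,0.002,0.03,255],
    [0.073,0.004,0,-0.009,0.002,0.06,255],
    [0.11,0.006,0,-0.009,0.002,0.1,255],
    [0.147,0.009,0,-0.009,0.002,0.13,255],
    [0.183,0.011,0,-0.009,0.002,0.16,255],
    [0.218,0.013,0,-0.009,0.002,0.19,255],
    [0.254,0.015,0.003,-0.009,0.002,0.217,255],
    [0.288,0.017,0.003,-0.009,0.002,0.217,255],
  ],
)

```text
time_s: 19.27
position: [0.5401, 0.0786, 0.1403]
eef_rot: [0.764, -0.645, -0.0, -0.0]
ft_force: [1.0, -0.1, -1.2]
gripper_width: 0.0182
```

Request:
step_arm(
  plan=[
    [0.035,-0.006,0,0,0,0.03,255],
    [0.073,-0.013,0,0,0,0.06,255],
    [0.11,-0.02,0,0,0,0.1,255],
    [0.147,-0.027,0,0,0,0.126,255],
    [0.183,-0.033,0.002,0,0,0.126,255],
    [0.215,-0.039,0.01,0,0,0.126,255],
    [0.236,-0.043,0.015,0,0,0.126,255],
    [0.246,-0.045,0.02,0,0,0.126,255],
  ],
)

```text
time_s: 19.93
position: [0.6261, -0.159, 0.1196]
eef_rot: [0.721, -0.693, -0.0, 0.0]
ft_force: [-0.1, 0.7, -0.9]
gripper_width: 0.018
```

Run:
```python
from h import *
plan((.6263,-.1547,.032,-1.526))
```

```text
now [ 0.6261 -0.159   0.1196] alpha -1.53 q [-0.31  0.63  1.35  0.    1.17  1.22] t 19.93 F [-0.1  0.7 -0.9] w 0.018
-> (0.6263, -0.1547, 0.032, -1.526) shift [-0.0043 -0.0004  0.0876] turn [ 0.     0.    -0.004]
```

Request:
step_arm(
  plan=[
    [-0.004,0,0.02,0,0,0,255],
    [-0.004,0,0.04,0,0,0,255],
    [-0.004,0,0.06,0,0,0,255],
    [-0.004,0,0.075,0,0,0,255],
    [-0.004,0,0.083,0,0,0,255],
    [-0.004,0,0.087,0,0,0,255],
    [-0.004,0,0.087,0,0,0,255],
    [-0.004,0,0.087,0,0,0,255],
  ],
)

```text
time_s: 20.6
position: [0.6264, -0.1549, 0.0336]
eef_rot: [0.721, -0.692, 0.001, -0.0]
ft_force: [-0.2, 0.2, 0.1]
gripper_width: 0.0176
```

Request:
step_arm(
  plan=[
    [0,0,0,0,0,0,200],
    [0,0,0,0,0,0,165],
    [0,0,0,0,0,0,165],
    [0,0,0,0,0,0,165],
    [0,0,-0.02,0,0,0,165],
    [0,0,-0.05,0,0,0,165],
    [0,0,-0.08,0,0,0,165],
    [0,0,-0.1,0,0,0,165],
  ],
)

```text
time_s: 21.27
position: [0.6268, -0.155, 0.1366]
eef_rot: [0.721, -0.692, 0.002, -0.001]
ft_force: [1.6, -1.1, 1.2]
gripper_width: 0.0299
```

Run:
```python
from h import *
plan((.56,-.06,.23,-.731))
```

```text
now [ 0.6268 -0.155   0.1366] alpha -1.53 q [-0.3   0.61  1.34 -0.    1.19  1.23] t 21.27 F [ 1.6 -1.1  1.2] w 0.0299
-> (0.56, -0.06, 0.23, -0.731) shift [-0.0975  0.0625 -0.0937] turn [-0.003 -0.003 -0.799]
```

Request:
step_arm(
  plan=[
    [-0.028,0.066,-0.04,-0.003,-0.003,-0.1,165],
    [-0.028,0.066,-0.08,-0.003,-0.003,-0.2,110],
    [-0.028,0.066,-0.113,-0.003,-0.003,-0.3,110],
    [-0.028,0.066,-0.113,-0.003,-0.003,-0.4,110],
    [-0.028,0.066,-0.113,-0.003,-0.003,-0.5,110],
    [-0.028,0.066,-0.113,-0.003,-0.003,-0.6,110],
    [-0.028,0.066,-0.113,-0.003,-0.003,-0.7,110],
    [-0.028,0.066,-0.113,-0.003,-0.003,-0.79,110],
  ],
)

```text
time_s: 21.93
position: [0.5592, -0.1296, 0.2498]
eef_rot: [0.933, -0.359, 0.0, -0.0]
ft_force: [0.0, 0.1, 0.4]
gripper_width: 0.0483
```

Run:
```python
from h import *
plan()
c=cam('wrist'); cv2.imwrite('pics/w8.png',c['img']); np.save('pics/w8.npy',c,allow_pickle=True)
print('knob',blobs(c,.071,(3,200,60),(16,255,255),(0,0,640,400),100))
print(blobs(c,.024,*PL,(0,0,640,400),150))
```

```text
now [ 0.5592 -0.1296  0.2498] alpha -0.735 q [-0.29  0.35  1.44  0.    1.35  0.44] t 21.93 F [0.  0.1 0.4] w 0.0483
knob [(0.4493, 0.0754, 50, 28, np.float64(-0.735)), (0.6214, -0.0542, 48, 15, np.float64(0.865))]
[(0.6275, -0.1547, 119, 21, np.float64(0.044)), (0.6331, -0.2049, 114, 21, np.float64(0.05)), (0.6315, -0.2548, 119, 21, np.float64(0.048))]
```

View pics/w8.png

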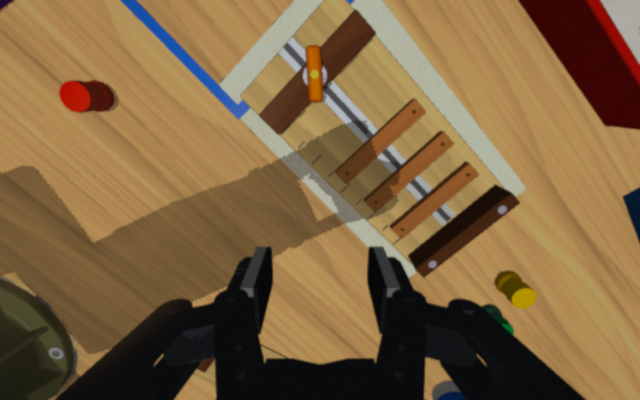

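All three planks lie flat between fence and jaw, with the knob at (315,73). I grip the knob again and close the jaw.

Run:
```python
from h import *
c=np.load('pics/w8.npy',allow_pickle=True).item()
a,b=w(c,502,210,.048),w(c,432,264,.048); m=(a+b)/2; th=np.arctan2(*(a-b)[[1,0]]); print(a,b,m,th)
print('fence face',m[:2]+.009*np.array([-.045,1]),'knob final',m[:2]+.084*np.array([-.045,1]))
plan((.6216,-.0550,.12,-.72),(.6216,-.0550,.06,-.72),(.629,-.2197,.06,-.72))
```

```text
[ 0.68289362 -0.30199407  0.048     ] [ 0.58308386 -0.30591867  0.048     ] [ 0.63298874 -0.30395637  0.048     ] 0.03930058188563612
fence face [ 0.63258374 -0.29495637] knob final [ 0.62920874 -0.21995637]
now [ 0.5592 -0.1296  0.2497] alpha -0.729 q [-0.29  0.35  1.44  0.    1.35  0.44] t 21.98 F [ 0.3  0.5 -0.2] w 0.0492
-> (0.6216, -0.055, 0.12, -0.72) shift [-0.0031 -0.0972  0.1297] turn [-0.    -0.    -0.009]
-> (0.6216, -0.055, 0.06, -0.72) shift [0.   0.   0.06] turn [0. 0. 0.]
-> (0.629, -0.2197, 0.06, -0.72) shift [0.1142 0.1189 0.    ] turn [0. 0. 0.]
```

Request:
step_arm(
  plan=[
    [-0.001,-0.02,0.02,0,0,-0.009,110],
    [-0.001,-0.04,0.04,0,0,-0.009,110],
    [-0.002,-0.06,0.06,0,0,-0.009,110],
    [-0.003,-0.08,0.08,0,0,-0.009,110],
    [-0.003,-0.097,0.1,0,0,-0.009,110],
    [-0.003,-0.097,0.115,0,0,-0.009,110],
    [-0.003,-0.097,0.13,0,0,-0.009,110],
    [-0.003,-0.097,0.13,0,0,-0.009,110],
  ],
)

```text
time_s: 22.65
position: [0.6204, -0.0548, 0.1165]
eef_rot: [0.936, -0.353, -0.002, 0.0]
ft_force: [-0.1, -0.0, -0.1]
gripper_width: 0.0485
```

Request:
step_arm(
  plan=[
    [0,0,0.02,0,0,0,110],
    [0,0,0.04,0,0,0,110],
    [0,0,0.055,0,0,0,110],
    [0,0,0.06,0,0,0,110],
    [0,0,0.06,0,0,0,170],
    [0,0,0.06,0,0,0,230],
    [0,0,0.06,0,0,0,255],
    [0,0,0.06,0,0,0,255],
  ],
)

```text
time_s: 23.32
position: [0.6207, -0.0549, 0.0582]
eef_rot: [0.936, -0.353, -0.001, 0.0]
ft_force: [-3.6, -0.2, 7.7]
gripper_width: 0.0162
```

Run:
```python
from h import *
plan((.629,-.2197,.06,-.72))
```

```text
now [ 0.6207 -0.0549  0.0582] alpha -0.722 q [-0.15  0.66  1.45  0.    1.03  0.57] t 23.32 F [-3.6 -0.2  7.7] w 0.0162
-> (0.629, -0.2197, 0.06, -0.72) shift [ 0.1151  0.1182 -0.0018] turn [ 0.001  0.002 -0.002]
```

Request:
step_arm(
  plan=[
    [0.004,0.004,-0.001,0,0,0,255],
    [0.01,0.01,-0.001,0,0,0,255],
    [0.017,0.0177,-0.001,0,0,0,255],
    [0.024,0.025,-0.001,0,0,0,255],
    [0.031,0.032,-0.001,0,0,0,255],
    [0.038,0.0395,-0.001,0,0,0,255],
    [0.045,0.0468,-0.001,0,0,0,255],
    [0.052,0.054,-0.001,0,0,0,255],
  ],
)

```text
time_s: 23.98
position: [0.624, -0.131, 0.059]
eef_rot: [0.936, -0.353, -0.001, 0.0]
ft_force: [0.9, 1.9, -6.6]
gripper_width: 0.016
```

Request:
step_arm(
  plan=[
    [0.007,0.0072,0,0,0,0,255],
    [0.014,0.0145,0,0,0,0,255],
    [0.021,0.0218,0,0,0,0,255],
    [0.028,0.029,0,0,0,0,255],
    [0.034,0.0353,0,0,0,0,255],
    [0.04,0.0415,0,0,0,0,255],
    [0.045,0.0467,0,0,0,0,255],
    [0.049,0.0508,0,0,0,0,255],
  ],
)

```text
time_s: 24.65
position: [0.6271, -0.2024, 0.0588]
eef_rot: [0.936, -0.353, -0.002, 0.0]
ft_force: [-0.3, 1.0, -7.3]
gripper_width: 0.0159
```

Run:
```python
from h import *
plan((.6285,-.2197,.0585,-.72),(.6286,-.2227,.0585,-.72))
```

```text
now [ 0.6271 -0.2024  0.0588] alpha -0.722 q [-0.37  0.73  1.33 -0.    1.08  0.35] t 24.65 F [-0.3  1.  -7.3] w 0.0159
-> (0.6285, -0.2197, 0.0585, -0.72) shift [0.0125 0.012  0.0003] turn [ 0.002  0.003 -0.002]
-> (0.6286, -0.2227, 0.0585, -0.72) shift [0.0021 0.0022 0.    ] turn [0. 0. 0.]
```

Request:
step_arm(
  plan=[
    [0.003,0.003,0,0,0,0,255],
    [0.006,0.006,0,0,0,0,255],
    [0.009,0.009,0,0,0,0,255],
    [0.0105,0.0105,0,0,0,0,255],
    [0.012,0.012,0,0,0,0,255],
    [0.013,0.013,0,0,0,0,255],
    [0.014,0.014,0,0,0,0,255],
    [0.014,0.014,0,0,0,0,255],
  ],
)

```text
time_s: 25.32
position: [0.6284, -0.2223, 0.0588]
eef_rot: [0.936, -0.353, -0.001, 0.0]
ft_force: [-0.2, -1.4, -8.3]
gripper_width: 0.0154
```

Run:
```python
from h import *
plan((.6286,-.2237,.0585,-.72))
c=cam('wrist'); cv2.imwrite('pics/w9.png',c['img']); np.save('pics/w9.npy',c,allow_pickle=True)
```

```text
now [ 0.6284 -0.2223  0.0588] alpha -0.722 q [-0.39  0.75  1.3  -0.    1.09  0.33] t 25.32 F [-0.2 -1.4 -8.3] w 0.0154
-> (0.6286, -0.2237, 0.0585, -0.72) shift [0.0011 0.0009 0.0003] turn [ 0.002  0.003 -0.002]
```

View pics/w9.png

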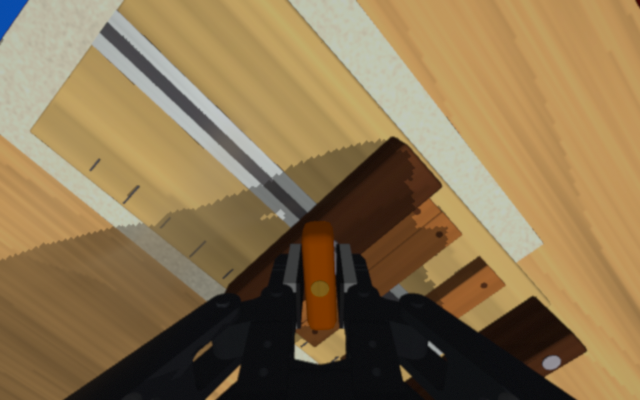

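Run:
```python
from h import *
c=np.load('pics/w9.npy',allow_pickle=True).item()
print('screw',w(c,551,363,.048),'bed corner',w(c,32,130,.012))
for n,p in dict(jawcorner_in=(440,187)).items(): print(n,w(c,*p,.0425))
for p in [(438,234),(484,286)]: print('pin',w(c,*p,.024))
t=cam('top'); cv2.imwrite('pics/t5.png',cv2.resize(t['img'][100:200,310:450],None,fx=5,fy=5,interpolation=cv2.INTER_CUBIC))
plan()
```

```text
screw [ 0.68535895 -0.35973087  0.048     ] bed corner [ 0.54993969 -0.07004     0.012     ]
jawcorner_in [ 0.69815954 -0.23216049  0.0425    ]
pin [ 0.68300545 -0.26411201  0.024     ]
pin [ 0.68415674 -0.31182928  0.024     ]
now [ 0.6284 -0.2222  0.0588] alpha -0.722 q [-0.39  0.75  1.3  -0.    1.09  0.33] t 25.42 F [-0.8 -0.2 -9.3] w 0.0161
```

View pics/t5.png

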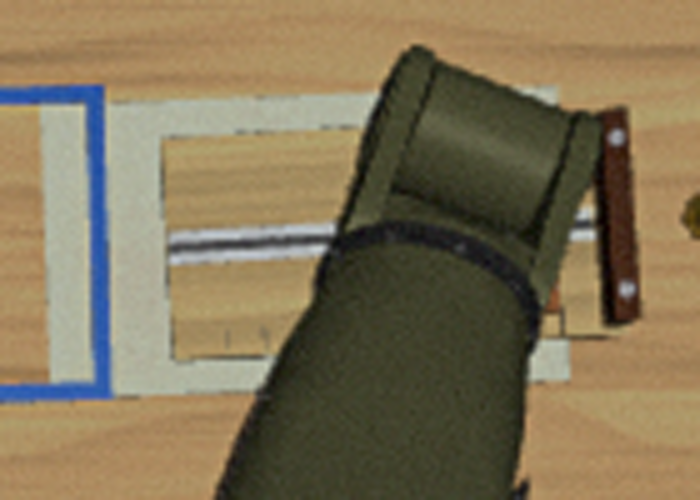

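The jaw is not closed yet. The board has moved about 55 mm towards -y (fence screw now at y=-0.360), either knocked or dragged. There is still a gap of roughly 0.11 m, so I push on in a short step and check whether the board follows.

Request:
step_arm(
  plan=[
    [0.002,0.002,0,0,0,0,255],
    [0.005,0.005,0,0,0,0,255],
    [0.008,0.0083,0,0,0,0,255],
    [0.011,0.0115,0,0,0,0,255],
    [0.014,0.0145,0,0,0,0,255],
    [0.017,0.0175,0,0,0,0,255],
    [0.02,0.0207,0,0,0,0,255],
    [0.021,0.0217,0,0,0,0,255],
  ],
)

```text
time_s: 26.08
position: [0.6297, -0.2533, 0.0588]
eef_rot: [0.935, -0.354, -0.001, 0.0]
ft_force: [-0.4, 0.3, -8.5]
gripper_width: 0.0161
```

Run:
```python
from h import *
plan()
a=np.load('pics/w9.npy',allow_pickle=True).item()
c=cam('wrist'); cv2.imwrite('pics/w10.png',c['img']); np.save('pics/w10.npy',c,allow_pickle=True)
# fence screw template match
T=a['img'][348:378,536:566]; r=cv2.matchTemplate(c['img'],T,cv2.TM_CCOEFF_NORMED); _,s,_,l=cv2.minMaxLoc(r); print(s,l[0]+15,l[1]+15,w(c,l[0]+15,l[1]+15,.048))
```

```text
now [ 0.6297 -0.2533  0.0588] alpha -0.723 q [-0.44  0.77  1.26 -0.    1.11  0.29] t 26.08 F [-0.4  0.3 -8.5] w 0.0161
0.9921461939811707 550 363 [ 0.68618532 -0.39022792  0.048     ]
```

The screw is at the same pixel, so the board moved with the tool. Fz of -8.5 N means I am carrying nearly the board's whole weight, so it slides easily. I lower by 1 mm first, then push.

Request:
step_arm(
  plan=[
    [0,0,0.0005,0,0,0,255],
    [0,0,0.001,0,0,0,255],
    [0,0,0.001,0,0,0,255],
    [0,0,0.001,0,0,0,255],
    [0,0,0.001,0,0,0,255],
    [0,0,0.001,0,0,0,255],
    [0,0,0.001,0,0,0,255],
    [0,0,0.001,0,0,0,255],
  ],
)

```text
time_s: 26.8
position: [0.6299, -0.2534, 0.0584]
eef_rot: [0.935, -0.354, -0.001, 0.001]
ft_force: [-5.4, -1.4, 5.1]
gripper_width: 0.0159
```

Run:
```python
from h import *
plan()
```

```text
now [ 0.6299 -0.2534  0.0584] alpha -0.723 q [-0.44  0.77  1.26 -0.    1.11  0.29] t 26.8 F [-5.4 -1.4  5.1] w 0.0159
```

Now the tool presses with +5 N. A small 8 mm push will test whether the board stays.

Request:
step_arm(
  plan=[
    [0.001,0.001,0,0,0,0,255],
    [0.002,0.002,0,0,0,0,255],
    [0.003,0.003,0,0,0,0,255],
    [0.004,0.004,0,0,0,0,255],
    [0.005,0.005,0,0,0,0,255],
    [0.006,0.006,0,0,0,0,255],
    [0.006,0.006,0,0,0,0,255],
    [0.006,0.006,0,0,0,0,255],
  ],
)

```text
time_s: 27.47
position: [0.6303, -0.262, 0.0584]
eef_rot: [0.935, -0.354, -0.001, 0.001]
ft_force: [-5.5, -0.8, 2.4]
gripper_width: 0.0161
```

```bash
cat >> h.py <<'E'
def screw(name):
    a=np.load('pics/w9.npy',allow_pickle=True).item(); c=cam('wrist'); cv2.imwrite(name,c['img'])
    T=a['img'][348:378,536:566]; r=cv2.matchTemplate(c['img'],T,cv2.TM_CCOEFF_NORMED); _,s,_,l=cv2.minMaxLoc(r); u,v=l[0]+15,l[1]+15
    print('screw',round(s,3),u,v,w(c,u,v,.048).round(4))
    return c
E
python3 - <<'E'
from h import *
plan(); screw('pics/w11.png')
E
```

```text
now [ 0.6303 -0.262   0.0584] alpha -0.723 q [-0.45  0.78  1.25 -0.    1.12  0.28] t 27.47 F [-5.5 -0.8  2.4] w 0.0161
screw 0.983 542 355 [ 0.6862 -0.3902  0.048 ]
```

The board stays now (screw unchanged) and the jaw slides. Onward.

Request:
step_arm(
  plan=[
    [0.003,0.003,0,0,0,0,255],
    [0.007,0.0072,0,0,0,0,255],
    [0.011,0.0114,0,0,0,0,255],
    [0.015,0.0155,0,0,0,0,255],
    [0.019,0.0197,0,0,0,0,255],
    [0.022,0.0228,0,0,0,0,255],
    [0.025,0.0259,0,0,0,0,255],
    [0.026,0.027,0,0,0,0,255],
  ],
)

```text
time_s: 28.18
position: [0.6319, -0.2998, 0.0584]
eef_rot: [0.935, -0.354, -0.001, 0.001]
ft_force: [-5.2, 1.7, 2.4]
gripper_width: 0.0158
```

Run:
```python
from h import *
plan(); screw('pics/w12.png')
```

```text
now [ 0.6319 -0.2998  0.0584] alpha -0.723 q [-0.49  0.82  1.18 -0.    1.15  0.23] t 28.18 F [-5.2  1.7  2.4] w 0.0158
screw 0.926 506 315 [ 0.6867 -0.3905  0.048 ]
```

Request:
step_arm(
  plan=[
    [0.001,0.001,0,0,0,0,255],
    [0.002,0.002,0,0,0,0,255],
    [0.003,0.0031,0,0,0,0,255],
    [0.004,0.0041,0,0,0,0,255],
    [0.005,0.0052,0,0,0,0,255],
    [0.006,0.0062,0,0,0,0,255],
    [0.007,0.0073,0,0,0,0,255],
    [0.0075,0.0078,0,0,0,0,255],
  ],
)

```text
time_s: 28.9
position: [0.6328, -0.3098, 0.0584]
eef_rot: [0.935, -0.353, -0.001, 0.0]
ft_force: [-2.6, 8.1, 2.9]
gripper_width: 0.0159
```

Run:
```python
from h import *
plan(); c=screw('pics/w13.png')
```

```text
now [ 0.6328 -0.3098  0.0584] alpha -0.723 q [-0.51  0.83  1.16 -0.    1.15  0.22] t 28.9 F [-2.6  8.1  2.9] w 0.0159
screw 0.9 498 306 [ 0.6875 -0.3923  0.048 ]
```

View pics/w13.png

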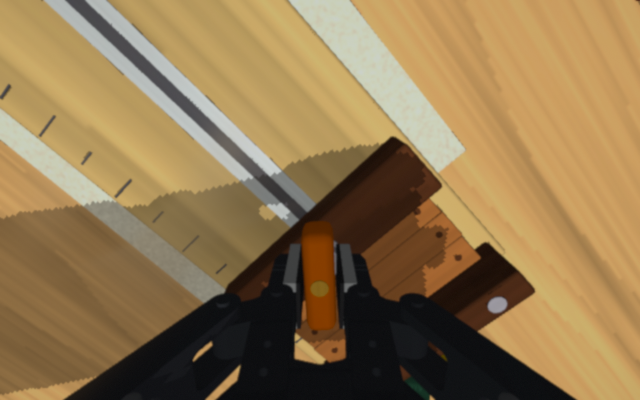

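The jaw has closed on the planks (Fy 8 N, no gaps visible, pin dots aligned). Now I tighten clockwise with a slight push.

Request:
step_arm(
  plan=[
    [0.0007,0.0007,0,0,0,0.1,255],
    [0.0007,0.0007,0,0,0,0.2,255],
    [0.0007,0.0007,0,0,0,0.3,255],
    [0.0007,0.0007,0,0,0,0.4,255],
    [0.0007,0.0007,0,0,0,0.5,255],
    [0.0007,0.0007,0,0,0,0.6,255],
    [0.0007,0.0007,0,0,0,0.7,255],
    [0.0007,0.0007,0,0,0,0.8,255],
  ],
)

```text
time_s: 29.62
position: [0.6331, -0.3097, 0.0584]
eef_rot: [0.723, -0.691, -0.002, 0.0]
ft_force: [-4.5, 6.9, 3.9]
gripper_width: 0.0158
```

Request:
step_arm(
  plan=[
    [0.0007,0,0,0,0,0.1,255],
    [0.0007,0,0,0,0,0.2,255],
    [0.0007,0,0,0,0,0.3,255],
    [0.0007,0,0,0,0,0.4,255],
    [0.0007,0,0,0,0,0.5,255],
    [0.0007,0,0,0,0,0.6,255],
    [0.0007,0,0,0,0,0.7,255],
    [0.0007,0,0,0,0,0.71,255],
  ],
)

```text
time_s: 30.28
position: [0.6334, -0.3093, 0.0585]
eef_rot: [-0.435, 0.901, 0.002, -0.0]
ft_force: [-4.7, 7.0, 4.0]
gripper_width: 0.0162
```

Run:
```python
from h import *
plan(); print(get_obs()['moment'])
```

```text
now [ 0.6334 -0.3093  0.0585] alpha -2.242 q [-0.51  0.83  1.16  0.    1.16  1.73] t 30.28 F [-4.7  7.   4. ] w 0.0162
[1.29313105 0.80350545 0.01343423]
```

The knob is back to its tight angle (alpha -2.242, against -2.219 at the start). I release it, lift, and look at the fence and the jars near it.

Request:
step_arm(
  plan=[
    [0,0,0,0,0,0,200],
    [0,0,0,0,0,0,130],
    [0,0,0,0,0,0,130],
    [0,0,-0.02,0,0,0,130],
    [0,0,-0.05,0,0,0,130],
    [0,0,-0.09,0,0,0,130],
    [0,0,-0.13,0,0,0,130],
    [0,0,-0.15,0,0,0,130],
  ],
)

```text
time_s: 30.95
position: [0.6348, -0.3102, 0.2146]
eef_rot: [-0.435, 0.9, -0.001, 0.002]
ft_force: [1.3, -0.1, -0.1]
gripper_width: 0.042
```

Run:
```python
from h import *
plan((.56,-.35,.2,-1.526))
```

```text
now [ 0.6348 -0.3102  0.2146] alpha -2.242 q [-0.51  0.68  1.03  0.    1.42  1.73] t 30.95 F [ 1.3 -0.1 -0.1] w 0.042
-> (0.56, -0.35, 0.2, -1.526) shift [0.0777 0.0339 0.0143] turn [-0.004  0.001 -0.716]
```

Request:
step_arm(
  plan=[
    [0.02,0.01,0,-0.004,0.001,-0.1,130],
    [0.04,0.02,0,-0.004,0.001,-0.2,130],
    [0.06,0.03,0.01,-0.004,0.001,-0.31,130],
    [0.078,0.034,0.014,-0.004,0.001,-0.42,130],
    [0.078,0.034,0.014,-0.004,0.001,-0.53,130],
    [0.078,0.034,0.014,-0.004,0.001,-0.63,130],
    [0.078,0.034,0.014,-0.004,0.001,-0.716,130],
    [0.078,0.034,0.014,-0.004,0.001,-0.716,130],
  ],
)

```text
time_s: 31.62
position: [0.5599, -0.3504, 0.2005]
eef_rot: [0.724, -0.689, 0.0, -0.0]
ft_force: [-0.0, -0.2, -0.5]
gripper_width: 0.0418
```

Run:
```python
from h import *
plan()
c=cam('wrist'); cv2.imwrite('pics/w14.png',c['img']); np.save('pics/w14.npy',c,allow_pickle=True)
print(blobs(c,.024,*PL,(0,0,640,400),150))
print('knob',blobs(c,.071,(3,200,60),(16,255,255),(0,0,640,400),100))
```

```text
now [ 0.5599 -0.3504  0.2005] alpha -1.522 q [-0.61  0.58  1.22  0.    1.34  0.91] t 31.62 F [-0.  -0.2 -0.5] w 0.0418
[(0.6444, -0.3477, 120, 60, np.float64(0.046))]
knob [(0.6411, -0.3043, 49, 16, np.float64(-0.604)), (0.3869, -0.6286, 61, 34, np.float64(0.836))]
```

View pics/w14.png

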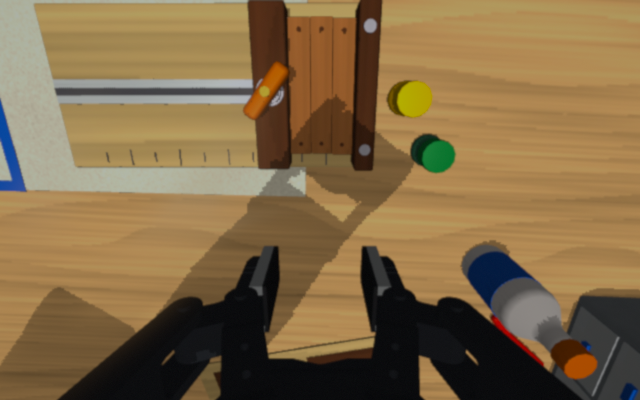

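The planks are side by side (120 x 60 mm) between fence and jaw, and the knob is at its tight angle. I measure the fence and the jars.

Run:
```python
from h import *
c=np.load('pics/w14.npy',allow_pickle=True).item()
a,b=w(c,370,26,.048),w(c,364,150,.048); m=(a+b)/2;print('screws',a,b,m,np.arctan2(*(a-b)[[1,0]]))
for n,p in dict(y=(414,98),g=(438,156)).items(): print(n,w(c,*p,.042))
print('glue top',w(c,573,358,.15),'base',w(c,490,265,.02))
plan((.60,-.391,.12,-1.526),(.60,-.391,.045,-1.526))
```

```text
screws [ 0.69448492 -0.38437647  0.048     ] [ 0.59444172 -0.38899249  0.048     ] [ 0.64446332 -0.38668448  0.048     ] 0.046107562311020256
y [ 0.64131096 -0.42946022  0.042     ]
g [ 0.59116818 -0.45929404  0.042     ]
glue top [ 0.46624849 -0.54168115  0.15      ] base [ 0.46628522 -0.54789066  0.02      ]
now [ 0.5599 -0.3503  0.2005] alpha -1.527 q [-0.61  0.58  1.22  0.    1.34  0.91] t 31.67 F [ 1.1  0.3 -0.4] w 0.042
-> (0.6, -0.391, 0.12, -1.526) shift [ 0.0424 -0.0382  0.0805] turn [-0.001  0.    -0.001]
-> (0.6, -0.391, 0.045, -1.526) shift [0.    0.    0.075] turn [0. 0. 0.]
```

Request:
step_arm(
  plan=[
    [0.02,-0.02,0,0,0,0,130],
    [0.041,-0.04,0.02,0,0,0,130],
    [0.041,-0.04,0.05,0,0,0,130],
    [0.041,-0.04,0.08,0,0,0,130],
    [0.041,-0.04,0.11,0,0,0,130],
    [0.041,-0.04,0.135,0,0,0,130],
    [0.041,-0.04,0.152,0,0,0,130],
    [0.041,-0.04,0.152,0,0,0,130],
  ],
)

```text
time_s: 32.33
position: [0.6004, -0.3884, 0.0438]
eef_rot: [0.721, -0.692, -0.003, 0.0]
ft_force: [-0.2, -0.3, -0.6]
gripper_width: 0.0416
```

Request:
step_arm(
  plan=[
    [0,0,0,0,0,0,130],
    [0,0,0,0,0,0,170],
    [0,0,0,0,0,0,210],
    [0,0,0,0,0,0,255],
    [0,0,0,0,0,0,255],
    [0,0,0,0,0,0,255],
    [0,0,0,0,0,0,255],
    [0,0,0,0,0,0,255],
  ],
  force=60,
)

```text
time_s: 33.0
position: [0.6009, -0.3888, 0.0456]
eef_rot: [0.721, -0.693, -0.002, 0.0]
ft_force: [-2.0, 0.4, 6.8]
gripper_width: 0.0162
```

Run:
```python
from h import *
plan()
```

```text
now [ 0.6009 -0.3888  0.0456] alpha -1.53 q [-0.63  0.87  1.12  0.    1.16  0.9 ] t 33.0 F [-2.   0.4  6.8] w 0.0162
```

The fence is gripped. I drag the board in +y (tool -x), gently.

Request:
step_arm(
  plan=[
    [-0.004,0,0,0,0,0,255],
    [-0.01,0,0,0,0,0,255],
    [-0.018,0,0,0,0,0,255],
    [-0.028,0,0,0,0,0,255],
    [-0.038,0,0,0,0,0,255],
    [-0.048,0,0,0,0,0,255],
    [-0.058,0,0,0,0,0,255],
    [-0.066,0,0,0,0,0,255],
  ],
)

```text
time_s: 33.67
position: [0.5982, -0.3214, 0.0457]
eef_rot: [0.722, -0.692, -0.002, -0.0]
ft_force: [0.5, -3.6, -5.1]
gripper_width: 0.0164
```

Run:
```python
from h import *
plan((.5847,.0153,.0456,-1.558))
```

```text
now [ 0.5982 -0.3214  0.0457] alpha -1.529 q [-0.55  0.79  1.26  0.    1.09  0.98] t 33.67 F [ 0.5 -3.6 -5.1] w 0.0164
-> (0.5847, 0.0153, 0.0456, -1.558) shift [-0.3369 -0.0004  0.001 ] turn [0.003 0.003 0.029]
```

Request:
step_arm(
  plan=[
    [-0.01,0,0.0005,0,0,0,255],
    [-0.023,0,0.0005,0,0,0,255],
    [-0.037,0,0.0005,0,0,0,255],
    [-0.051,0,0.0005,0,0,0,255],
    [-0.065,0,0.0005,0,0,0,255],
    [-0.079,0,0.0005,0,0,0,255],
    [-0.093,0,0.0005,0,0,0.005,255],
    [-0.106,0,0.0005,0,0,0.01,255],
  ],
)

```text
time_s: 34.33
position: [0.5937, -0.2141, 0.0456]
eef_rot: [0.718, -0.696, -0.002, 0.0]
ft_force: [-0.3, -4.5, -2.0]
gripper_width: 0.0164
```

Request:
step_arm(
  plan=[
    [-0.013,0,0,0,0,0,255],
    [-0.027,0,0,0,0,0,255],
    [-0.041,0,0,0,0,0.002,255],
    [-0.055,0,0,0,0,0.004,255],
    [-0.069,0,0,0,0,0.006,255],
    [-0.083,0,0,0,0,0.01,255],
    [-0.095,0,0,0,0,0.015,255],
    [-0.104,0,0,0,0,0.015,255],
  ],
)

```text
time_s: 35.0
position: [0.5902, -0.1084, 0.0457]
eef_rot: [0.713, -0.701, -0.002, 0.0]
ft_force: [-0.4, -2.4, -6.2]
gripper_width: 0.0166
```

Run:
```python
from h import *
plan((.5847,.0153,.0456,-1.558))
t=cam('top'); cv2.imwrite('pics/t6.png',cv2.resize(t['img'][100:200,200:360],None,fx=5,fy=5,interpolation=cv2.INTER_CUBIC)); np.save('pics/t6.npy',t,allow_pickle=True)
```

```text
now [ 0.5902 -0.1084  0.0457] alpha -1.554 q [-0.24  0.64  1.53  0.    0.98  1.31] t 35.0 F [-0.4 -2.4 -6.2] w 0.0166
-> (0.5847, 0.0153, 0.0456, -1.558) shift [-0.1238  0.0035  0.0004] turn [0.003 0.003 0.004]
```

View pics/t6.png

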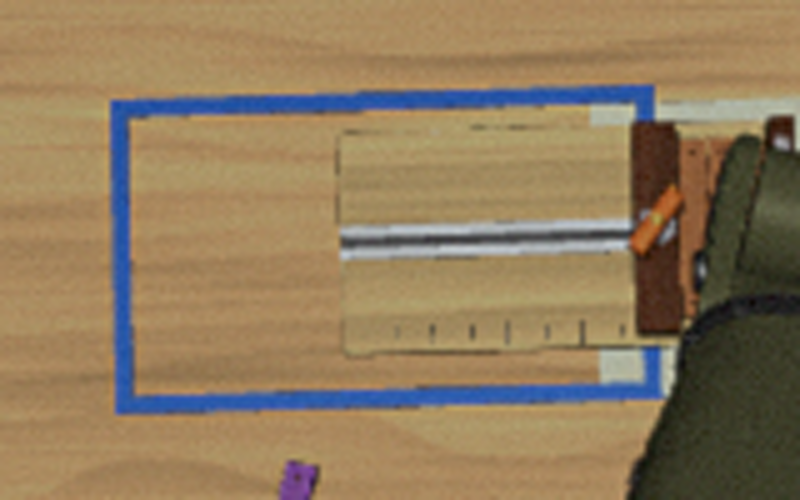

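The board is sliding into the tape. Its front corners are at (340,131) and (345,354) in the crop, and the inner left tape corners are at (130,117) and (133,396).

Run:
```python
from h import *
t=np.load('pics/t6.npy',allow_pickle=True).item()
f=lambda u,v,z:w(t,(u+.5)/5-.5+200,(v+.5)/5-.5+100,z)[:2]
a,b=f(340,131,.012),f(345,354,.012); p,q=f(130,117,0),f(133,396,0); s,r=f(637,104,0),f(645,388,0)
print('board end',a,b,'yaw',np.arctan2(*(a-b)[::-1]),'tape L',p,q,'R',s,r,'yaw',np.arctan2(*(p-q)[::-1]),np.arctan2(*(p-s))*-1)
D=(p+q+s+r)/4; E=(a+b)/2; th=np.arctan2(*(a-b)[::-1]); M=E+.1525*np.array([np.sin(th),-np.cos(th)]); print('dry',D,'board',M,'d',D-M)
```

```text
board end [0.70408164 0.18759754] [0.55345393 0.18544825] yaw 0.014267906875693216 tape L [0.7182997 0.3317038] [0.52829724 0.33048849] R [ 0.72228105 -0.01255426] [ 0.52909646 -0.01539402] yaw 0.00639619734391937 0.011564513423578062
dry [0.62449361 0.158561  ] board [0.63094357 0.03403842] d [-0.00644996  0.12452258]
```

Request:
step_arm(
  plan=[
    [-0.008,0,0.0003,0,0,0,255],
    [-0.02,0.001,0.0003,0,0,0,255],
    [-0.032,0.001,0.0003,0,0,0,255],
    [-0.044,0.002,0.0003,0,0,0,255],
    [-0.056,0.002,0.0003,0,0,0,255],
    [-0.066,0.003,0.0003,0,0,0,255],
    [-0.074,0.003,0.0003,0,0,0,255],
    [-0.08,0.003,0.0003,0,0,0,255],
  ],
)

```text
time_s: 35.72
position: [0.5858, -0.0262, 0.0456]
eef_rot: [0.713, -0.701, -0.002, -0.0]
ft_force: [-0.2, -3.5, -3.3]
gripper_width: 0.0163
```

Request:
step_arm(
  plan=[
    [-0.006,0,0.0003,0,0,0,255],
    [-0.014,0.001,0.0003,0,0,0,255],
    [-0.022,0.001,0.0003,0,0,0,255],
    [-0.03,0.001,0.0003,0,0,0,255],
    [-0.037,0.0015,0.0003,0,0,0,255],
    [-0.042,0.0015,0.0003,0,0,0,255],
    [-0.044,0.0015,0.0003,0,0,0,255],
    [-0.044,0.0015,0.0003,0,0,0,255],
  ],
)

```text
time_s: 36.38
position: [0.5836, 0.0184, 0.0456]
eef_rot: [0.714, -0.701, -0.003, -0.0]
ft_force: [0.1, 2.9, -1.3]
gripper_width: 0.0164
```

Run:
```python
from h import *
plan((.584,.0161,.0456,-1.558))
```

```text
now [0.5836 0.0184 0.0456] alpha -1.552 q [-0.03  0.61  1.58  0.    0.96  1.52] t 36.38 F [ 0.1  2.9 -1.3] w 0.0164
-> (0.584, 0.0161, 0.0456, -1.558) shift [ 0.0023 -0.0004  0.    ] turn [0.003 0.004 0.006]
```

The board is in place to about 2 mm. I release, lift and back off so the top camera can see it.

Request:
step_arm(
  plan=[
    [0,0,0,0,0,0,200],
    [0,0,0,0,0,0,130],
    [0,0,0,0,0,0,130],
    [0,0,-0.02,0,0,0,130],
    [0,0,-0.05,0,0,0,130],
    [0,0,-0.09,0,0,0,130],
    [0,0,-0.13,0,0,0,130],
    [0,0,-0.16,0,0,0,130],
  ],
)

```text
time_s: 37.05
position: [0.5844, 0.0177, 0.2092]
eef_rot: [0.714, -0.701, -0.002, -0.001]
ft_force: [0.5, -0.3, 0.4]
gripper_width: 0.0418
```

Request:
step_arm(
  plan=[
    [0.03,0.01,0,0,0,0,130],
    [0.07,0.03,0,0,0,0,130],
    [0.11,0.05,0,0,0,0,130],
    [0.15,0.07,0,0,0,0,130],
    [0.19,0.09,0,0,0,0,130],
    [0.22,0.1,0,0,0,0,130],
    [0.24,0.1,0,0,0,0,130],
    [0.25,0.1,0,0,0,0,130],
  ],
)

```text
time_s: 37.72
position: [0.4881, -0.237, 0.2085]
eef_rot: [0.713, -0.702, -0.001, -0.001]
ft_force: [0.7, 0.5, 0.1]
gripper_width: 0.0419
```

Run:
```python
from h import *
plan()
t=cam('top'); cv2.imwrite('pics/t7.png',cv2.resize(t['img'][100:220,200:360],None,fx=5,fy=5,interpolation=cv2.INTER_CUBIC)); np.save('pics/t7.npy',t,allow_pickle=True)
print('planks',blobs(t,.024,*PL,(210,110,350,185)),'knob',blobs(t,.071,(3,170,100),(18,255,255),(260,110,350,180),12))
```

```text
now [ 0.4881 -0.237   0.2085] alpha -1.555 q [-0.52  0.32  1.59  0.    1.24  1.03] t 37.72 F [0.7 0.5 0.1] w 0.0419
planks [(0.6268, 0.0588, 120, 61, np.float64(0.012))] knob [(0.6136, 0.1115, 22, 13, np.float64(-0.629)), (0.6357, 0.0953, 23, 14, np.float64(-0.653))]
```

Run:
```python
from h import *
t=np.load('pics/t7.npy',allow_pickle=True).item(); o=np.load('pics/top0.npy',allow_pickle=True).item()
print('dark',blobs(t,.0425,(0,50,20),(20,200,85),(250,112,345,180)))
for n,l,h,b in [('red',(0,190,90),(4,255,255),(285,195,305,220)),('yellow',(22,150,90),(35,255,255),(435,130,480,170)),('green',(60,120,40),(90,255,255),(450,140,480,170)),('purple',(130,80,60),(155,255,255),(240,185,270,235))]:
    print(n,blobs(o,.04,l,h,b,15),blobs(t,.04,l,h,b,15))
print('tape',blobs(t,0,(105,120,80),(125,255,255),(210,105,340,190)))
```

```text
dark [(0.664, 0.1035, 58, 28, np.float64(0.02)), (0.5976, 0.1009, 88, 32, np.float64(-0.021)), (0.6275, 0.0197, 90, 18, np.float64(0.003))]
red [] []
yellow [(0.6389, -0.4297, 31, 30, np.float64(-1.132))] [(0.6389, -0.4293, 31, 30, np.float64(-0.024))]
green [(0.5878, -0.4583, 30, 28, np.float64(1.557))] [(0.5883, -0.4577, 32, 28, np.float64(-1.133))]
purple [(0.422, 0.2249, 116, 20, np.float64(-0.25))] [(0.4218, 0.2249, 116, 20, np.float64(-0.252))]
tape [(0.626, 0.1595, 367, 212, np.float64(-1.557))]
```

```bash
python3 -c "
from workcell import close_job
print(close_job())"
```

```text
the job is handed in; nothing more can be done
None
```

The job is handed in: three planks clamped on the board, the knob tight, and the board inside the blue tape. I freed the knob, opened the jaw, laid the three brown planks on the bed and closed the jaw. Then I tightened the knob and dragged the board by its fence into the drying place, in about 38 s of robot time.

**Last checks, from top camera measurements:**
- **Planks:** they read as one gap-free block of 120 x 61 mm, turned 0.012 rad.
- **Jaw:** its middle is about 83 mm from the fence's middle, where 84 mm is expected for three planks with no gaps.
- **Knob:** the bar is at its original tight angle, about -0.65 rad to the board.
- **Board:** its middle is about 1 mm (x) and 4–5 mm (y) off the drying place's middle.
- **Bystanders:** the yellow and green jars and the purple look-alike are where they started.

**What went wrong or was not checked:**
- While closing the jaw I was partly lifting the board (about 8 N), so it slid some 85 mm towards -y. I lowered the tool by 1 mm, and after that only the jaw moved.
- My colour check for the red jar found nothing in either picture, so it was not measured. The glue, cup and truck were not measured again at the end. I saw no contact with any of them.
- I could not view the last picture because I had reached the picture limit, so the final state was checked by numbers only.

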